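Lock the chamber's focus adjuster

TASK

Lock the focus adjuster on the vacuum chamber without losing its setting: fit the large dark spanner on the barrel's flats so that its handle lies over the washer beside one of the upright rods, and let go of it; then, with the rod holding the spanner and so the barrel, turn the brass knurled ring clockwise down onto the housing until it is firmly hand-tight (about 0.8 N m, do not force it). Then take the spanner off and lay it flat on the bench again, leaving everything else undisturbed.

Things in the scene. Friction and masses are not known exactly. Their poses are not given: they have to be found in the camera images.
- chamber: Steel vacuum chamber, fixed, on a green foot ring 270 mm across; lid flange 250 mm across, lid top 124 mm above the bench. Origin: centre of its underside, under the adjuster's upright axis. On the lid's middle stands the adjuster: steel housing (47 mm diameter, top face at 172 mm), above it the brass lock ring, above that the aluminium barrel. Other lid fittings, rods apart, stay below 145 mm.
- ring_center (a point): Centre of the brass knurled lock ring on the adjuster's axis: 56 mm diameter, 14 mm high, 179 mm above the bench once it is home. It is threaded on the barrel (3 mm pitch); clockwise seen from above tightens it down. Below it the housing is only 47 mm across down to 133 mm, so tips may reach below it. The seated spanner's head above it stays within 29 mm of the axis, 33 mm at the handle's root.
- lock_ring: The same ring (origin: centre of its underside). At the start it stands less than half a millimetre above the housing, a sixteenth to a sixth of a turn short of touching. Its thread drags at 0.22 N m, more than the 0.10 N m holding the barrel, so an unheld barrel goes round with it. Once it touches, the moment rises steeply. Hand-tight is about 0.8 N m at the ring (0.6 to 1.2). It stays where it is left.
- flats (a point): On the barrel's axis, 201 mm above the bench, where the spanner jaw's centre lies when seated. Two flats 22 mm apart, from the shoulder at 196 mm up to 214 mm, bevelled on top; x along them, y across. Barrel 31 mm across along x; a 19 mm stub goes on to 226 mm. The handle may point to +x or -x: both lie just anticlockwise of a rod, 3 to 8 mm clear of it, so clockwise load makes it bear there.
- barrel_mark (a point): Red line on the rim of the barrel's shoulder, 18.5 mm from the axis on the barrel's -x side: shows the barrel's setting.
- rod_a: Upright on the lid, 115 mm from the adjuster's axis on the chamber's +x side: a 16 mm tube with a 40 mm washer on top (196 mm above the bench, level with the barrel's shoulder; the handle rests on it) and a 10 mm threaded rod going on up to 226 mm, against which the handle bears. Origin: its foot on the lid, at 124 mm.
- rod_b: The same upright on the opposite side (chamber's -x side).
- spanner_grip (a point): Point on the handle of the large dark open-ended spanner, 60 mm from the jaw's centre, near the centre of mass, half-way up its 10 mm thickness. Handle 14 mm wide, ending 149 mm from the jaw's centre; 0.15 kg. x points along the handle to the jaw, z up. It starts flat on the bench.
- spanner_jaw (a point): Centre of that spanner's jaw, half-way up its thickness, same axes. Mouth 23.2 mm wide, open to +x; prongs 9 mm thick, reaching 13 mm ahead; the throat is 17 mm behind this point. It goes on from above or from the side. Seated, it rests on the barrel's shoulder and the handle on a rod's washer.
- spanner: The same large dark spanner (origin: jaw centre on its underside).
- small_spanner: Bright open-ended spanner, too small (13 mm jaw, 105 mm long, 7 mm thick), lying on the bench; origin at its jaw. Not needed.
- circuit_board: Green circuit board 65 x 160 mm lying on the bench, to be left alone.
- blank_flange: Round steel blank flange, 114 mm diameter, 17 mm thick, to be left alone.
- gasket: Copper ring, 60 mm diameter, 4 mm thick, to be left alone.
- screwdriver: Yellow-handled screwdriver, 190 mm, to be left alone.
- bolt_tray: Grey tray of bolts 120 x 160 x 28 mm, to be left alone.

How it is judged:
On the way, in this order (a step that is already met when the one before it is completed fails the run):
1. the spanner sits on the barrel's flats, down on the shoulder, its handle on a rod's washer, and is let go (horizontal distance between spanner_jaw and flats below 0.006 m and z of spanner_jaw in the frame of flats between -0.004 and 0.004 m and angle between spanner_jaw's own z axis and vertical below 0.12 rad and contact force between the fingers and spanner below 0.2 N and (contact force between spanner and rod_a above 0.05 N or contact force between spanner and rod_b above 0.05 N)), for 0.2 s.
2. the ring is down on the housing and hand-tight: the fingers turn the ring, the seated and unheld spanner bears on a rod with more than 3.5 N (horizontal distance between spanner_jaw and flats below 0.006 m and z of spanner_jaw in the frame of flats between -0.004 and 0.004 m and angle between spanner_jaw's own z axis and vertical below 0.12 rad and contact force between the fingers and spanner below 0.2 N and height (world z) of ring_center below 0.1791 m and contact force between the fingers and lock_ring above 2 N and (contact force between spanner and rod_a above 3.5 N or contact force between spanner and rod_b above 3.5 N)), for 0.1 s.
At the end, for the whole second after the job is handed in: The lock ring is still home on the housing (its centre within 0.1 mm of 179 mm above the bench), the barrel's mark lies within 5 mm (about 15 degrees) of where it started, and the large spanner lies flat and at rest on the bench (height (world z) of ring_center below 0.1791 m and distance of barrel_mark from where it was at the start of the episode below 0.005 m and height (world z) of spanner_grip below 0.012 m and angle between spanner_grip's own z axis and vertical below 0.1 rad and linear speed of spanner below 0.02 m/s); the robot touches nothing.
It fails at once if the barrel turned more than about 15 degrees from its setting (mark moved more than 5 mm) (distance of barrel_mark from where it was at the start of the episode above 0.005 m).
It fails at once if forced: the spanner bears on a rod with more than 13 N (about 1.6 N m at the ring) (contact force between spanner and rod_a above 13 N or contact force between spanner and rod_b above 13 N).
It fails at once if another thing on the bench was pushed more than 20 mm (distance of any of small_spanner, circuit_board, blank_flange, gasket, screwdriver, bolt_tray from where it was at the start of the episode above 0.02 m).
It also fails if it takes over 72 s, if anything falls off the work surface, if the arm or the gripper's body presses on something with over 40 N, if the wrist force passes 120 N, or if a joint passes its speed limit or range.

ROBOT

A 7-joint arm with a two-finger parallel gripper is mounted at the origin on the work surface. World frame = base frame: x ahead of the robot, y to its left, z up, the work surface at z = 0. Lengths are in m, angles in rad, forces in N, time in s.
With the tool pointing down it reaches from about 0.425 to 0.95 m from the base axis. Payload 16.7 kg.
Tool frame: the origin (TCP) lies between the finger pads; the fingertips stand 19 mm ahead of it and the grasp point (between the pads) is the TCP; z points along the fingers, x is the direction in which the jaws open and shut, and the axes are right-handed (so a half turn about z gives the same grasp; the last joint's range is limited). The gripper opens to 94 mm and grips with 3 to 60 N. Pads are 16 mm wide; open, the fingers measure 119 mm over their backs; the gripper's body (75 mm by 177 mm) begins 78 mm behind the grasp point.
Start: joints at [-0.149, 0.426, 0.074, 1.606, -0.034, 1.111, -0.067], TCP at [0.675, -0, 0.224] pointing down, gripper open.
Joint ranges: [-2.85, 2.85], [-0.5, 2.14], [-1.23, 1.37], [0.21, 2.46], [-1.02, 4.16], [0.16, 2.05], [-2.73, 2.73]. Speed limits (rad/s): [1.89, 1.89, 2.39, 2.39, 3.01, 3.01, 3.01].

INTERFACE

Orientations are given as [roll, pitch, yaw] about the fixed x, y, z axes, in that order (R = Rz(yaw) Ry(pitch) Rx(roll)).
In Python, from workcell import robot gives the robot as it stands.
- The arm moves only by the tool move_arm, never from a script. Its argument "motion" is a list that holds one entry, the list of rows, each a list of 7 numbers: the shift along the world's x, y, z in cm, then the turn, a rotation vector about the world's x, y, z in degrees, then the finger opening in cm, from 0 to 9.4. In form: [[[dx, dy, dz, ax, ay, az, claw], ...]]. A call has 1 to 12 rows; each row is the pose to reach, as a shift and turn from the pose commanded when the call began; what a row does not reach only later rows make up. A row lasts 1/10 s, in which the tool goes at most 50 mm and 8.59 degrees, less where a joint would pass 70% of its speed; a pose out of reach is approached as far as the arm can. A call with a gripper value outside its range is refused whole. The fingers move at their own pace and stop on an object; "grip_force" is the grip in N (left out, the last holds). Time passes only in rows, so rows that repeat a pose let the fingers close. It gives the time, the measured TCP pose, the force and the opening at its end, in the units of the state.
- robot.read_state(): the state, without advancing time (a new reading comes with each control period).
- robot.snapshot(name): name is "scene" or "side" or "wrist"; returns a dict with "pixels" (480x640x3 uint8, blue, green, red), "camera_matrix" (3x3 intrinsics, pixels), "world_from_camera" (4x4, takes a point from camera to world coordinates); the wrist camera has in their place "mount" (4x4, takes a point from camera to tool coordinates, whose origin is the TCP and whose axes are the tool frame's). Camera axes: x right, y down, z forward; pixel columns grow to the right and rows downward; lengths in m; the calibration is good to about 2 mm. The wrist camera is an equidistant fisheye: a pixel r from the principal point sees the ray r / f radians off the axis. A picture is of the moment at which its call begins: read the wrist's pose just before it. There is no depth.
- robot.sign_off(): hands the job in, once; it reports no verdict.
The state is a dict: "t": time; "joint_pos": joint angles; "qd": joint speeds; "tau": joint torques, N m; "ee_pos": TCP position; "ee_rot": TCP orientation; "contact_force": force on the tool from outside, world axes, zero at the start; "torque": the same for the moment, N m; "gripper_width": finger opening in m.
Only numpy, scipy, OpenCV 4.12 (cv2) and the standard library are available. Lean on these libraries where they do the work, as an engineer would, in place of code of your own. Each camera call takes 0.05 s, during which the arm holds its last target.

## Working session

There is one attempt and no reset: what is moved stays moved. The work goes in short steps, Python scripts to look and compute and a tool call to move; the robot and the scene stay as the last step left them, time stands still between calls to the robot, and variables do not carry over. Pictures are saved under pics/ and viewed, and the job is handed in when it is done.

Besides the shell and the picture viewer there is one more tool, called after "Call:" in YAML: its name, and indented under it one key for each argument. move_arm: Moves the arm, as the interface text tells. Its arguments: {"type":"object","properties":{"motion":{"type":"array","items":{"type":"array","items":{"type":"array","items":{"type":"number"}}}},"grip_force":{"type":"number"}},"required":["motion"]}

```bash
ls; mkdir -p pics
cat > h.py <<'E'
import numpy as np, cv2
from workcell import robot
from scipy.spatial.transform import Rotation as R
def snap(n,f):
    s=robot.read_state(); d=robot.snapshot(n); cv2.imwrite('pics/'+f+'.png',d['pixels'])
    np.savez('pics/'+f+'.npz',K=d['camera_matrix'],T=d.get('world_from_camera',np.eye(4)),M=d.get('mount',np.eye(4)),p=s['ee_pos'],r=s['ee_rot'],w=(n=='wrist'))
    return d
def ray(f,u,v):
    z=np.load('pics/'+f+'.npz');K=z['K']
    x=np.array([(u-K[0,2])/K[0,0],(v-K[1,2])/K[1,1]])
    if z['w']:
        r=np.hypot(*x); d=np.r_[x/r*np.sin(r),np.cos(r)] if r>0 else np.array([0,0,1.])
        T=np.eye(4);T[:3,:3]=R.from_euler('xyz',z['r']).as_matrix();T[:3,3]=z['p'];T=T@z['M']
    else: d=np.r_[x,1];T=z['T']
    return T[:3,3],T[:3,:3]@d
def onz(f,u,v,h):
    o,d=ray(f,u,v); return o+d*(h-o[2])/d[2]
def proj(f,P):
    z=np.load('pics/'+f+'.npz');K=z['K'];T=z['T']
    if z['w']:
        T=np.eye(4);T[:3,:3]=R.from_euler('xyz',z['r']).as_matrix();T[:3,3]=z['p'];T=T@z['M']
    c=np.linalg.inv(T)@np.r_[P,1];c=c[:3]
    if z['w']:
        rr=np.hypot(c[0],c[1]);th=np.arctan2(rr,c[2]);a=c[:2]/rr*th
    else:a=c[:2]/c[2]
    return np.array([K[0,0]*a[0]+K[0,2],K[1,1]*a[1]+K[1,2]])
def crop(f,x0,y0,x1,y1,k,o):
    i=cv2.imread('pics/'+f+'.png')[y0:y1,x0:x1]; cv2.imwrite('pics/'+o+'.png',cv2.resize(i,None,fx=k,fy=k,interpolation=cv2.INTER_CUBIC))
E
python3 - <<'E'
from h import *
for n in ['scene','side','wrist']: 
    d=snap(n,n+'0'); print(n,d['camera_matrix'],d.get('world_from_camera',d.get('mount')))
print(robot.read_state())
E
```

```text
pics
scene [[451.05537845   0.         312.13348724]
 [  0.         451.05537845 236.91731192]
 [  0.           0.           1.        ]] [[ 0.05082642  0.55176615 -0.83244867  1.38097042]
 [ 0.99870555 -0.02972746  0.04127345 -0.04034219]
 [-0.00197329 -0.83346889 -0.55256285  0.6710107 ]
 [ 0.          0.          0.          1.        ]]
side [[447.10353638   0.         314.62786141]
 [  0.         447.10353638 239.72716712]
 [  0.           0.           1.        ]] [[ 7.50332044e-01 -4.02386938e-01  5.24486964e-01  8.44516764e-02]
 [-6.61061074e-01 -4.56386736e-01  5.95574852e-01 -5.56596234e-01]
 [-2.82647569e-04 -7.93596812e-01 -6.08443934e-01  7.44227138e-01]
 [ 0.00000000e+00  0.00000000e+00  0.00000000e+00  1.00000000e+00]]
wrist [[371.64829954   0.         313.37428764]
 [  0.         371.64829954 244.85604448]
 [  0.           0.           1.        ]] [[ 9.99999641e-01  8.46320824e-04  3.28077225e-05 -2.38448828e-04]
 [-8.27876125e-04  9.68562044e-01  2.48770743e-01 -7.12679114e-02]
 [ 1.78763545e-04 -2.48770681e-01  9.68562397e-01 -1.59893060e-01]
 [ 0.00000000e+00  0.00000000e+00  0.00000000e+00  1.00000000e+00]]
{'t': 0.15, 'joint_pos': array([-0.14949373,  0.4266034 ,  0.0739012 ,  1.60644537, -0.03410617,
        1.1108203 , -0.06705392]), 'qd': array([-0.00074963, -0.0017171 ,  0.00077445, -0.00191797, -0.00089533,
        0.00038246, -0.00033599]), 'tau': array([ 3.71428541e-03, -9.36296225e+01,  3.66915867e+00, -4.54431260e+01,
       -4.87569754e-02,  1.79132586e-02,  2.30669798e-05]), 'ee_pos': array([ 6.74676218e-01, -5.36350264e-05,  2.23934235e-01]), 'ee_rot': array([ 3.14151348e+00,  1.01275586e-03, -3.55058095e-05]), 'contact_force': array([ 0.36586775, -0.01399065, -0.29514614]), 'torque': array([-0.02800776, -0.02552691,  0.00768294]), 'gripper_width': 0.09392148386186464}
```

View pics/scene0.png

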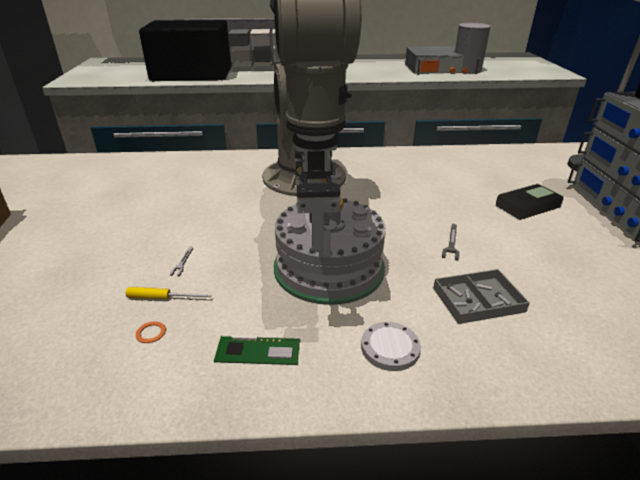

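View pics/side0.png

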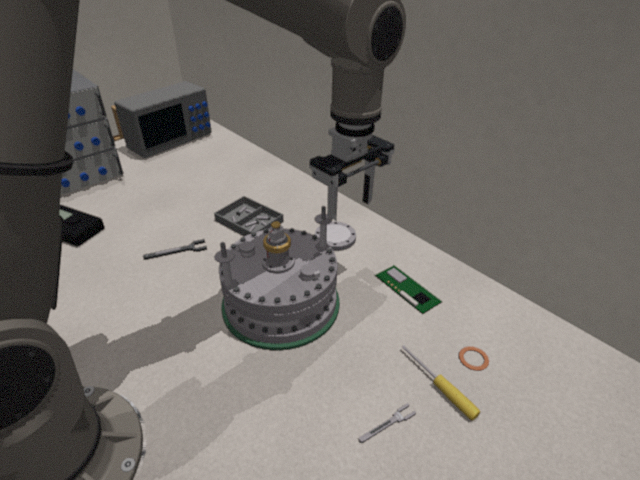

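View pics/wrist0.png

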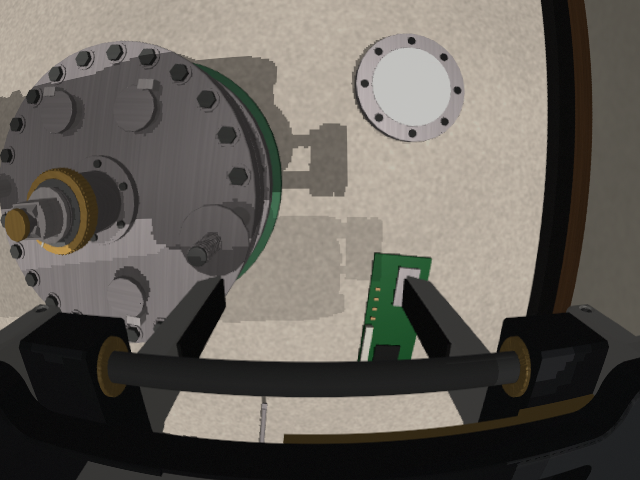

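The big spanner is at scene (452,242), the chamber in the middle with the gripper near one rod. Enlarged crops next.

Run:
```python
from h import *
crop('side0',135,225,220,270,9,'c1'); crop('side0',205,195,350,310,5,'c2'); crop('scene0',420,210,490,270,9,'c3'); crop('wrist0',0,120,290,350,2.7,'c4')
```

```text
(no output)
```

View pics/c1.png

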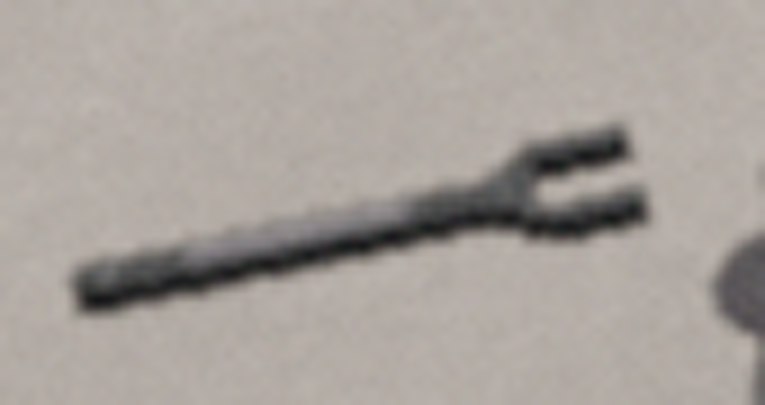

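View pics/c2.png

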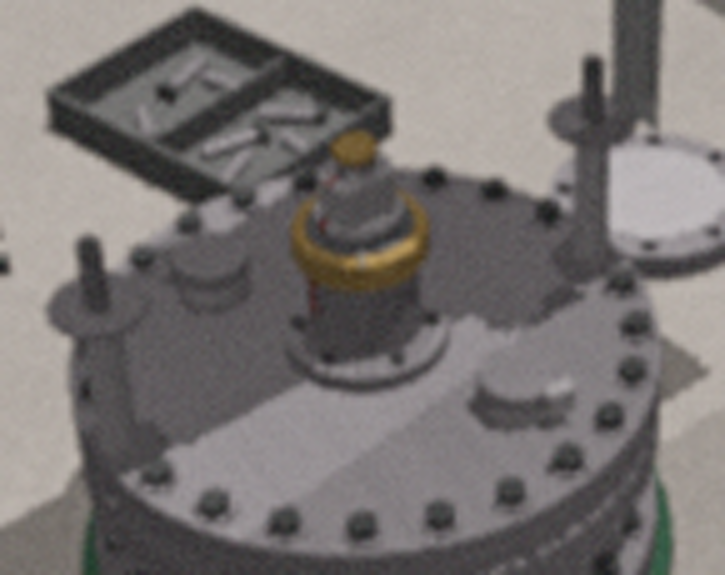

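View pics/c3.png

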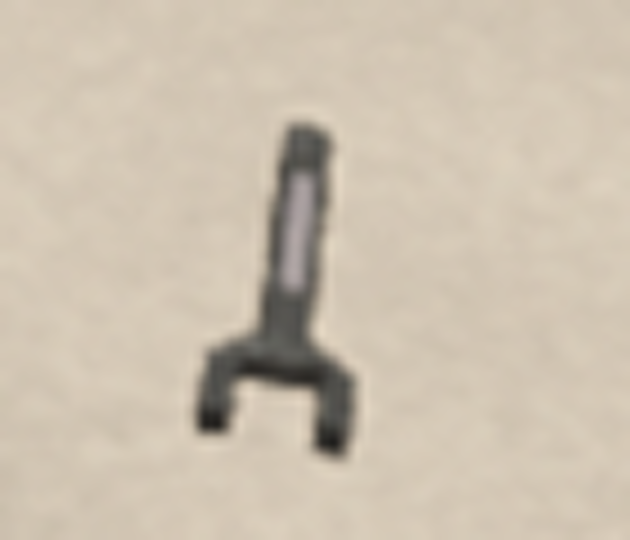

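View pics/c4.png

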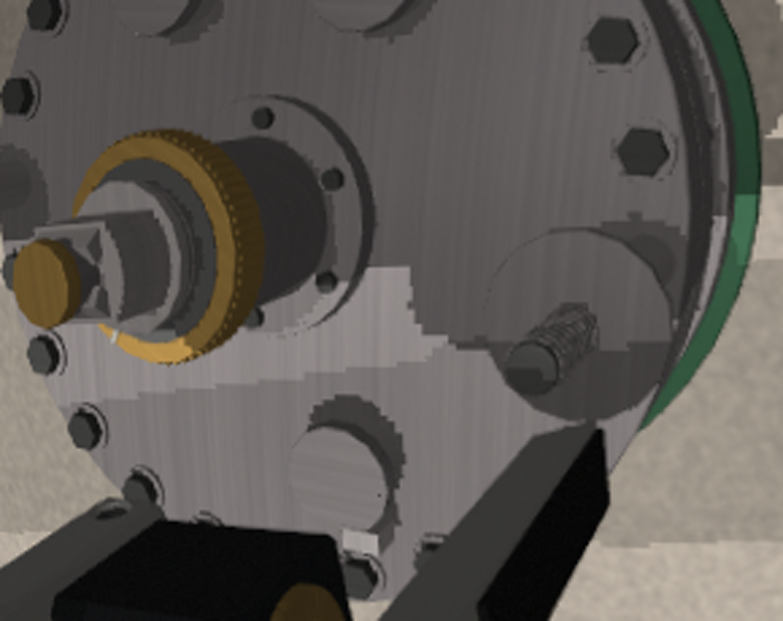

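Run:
```python
from h import *
print('side end',onz('side0',143.9,256.5,.008), 'prongs',onz('side0',204.1,240.0,.008),onz('side0',206.7,247.5,.008))
print('scene end',onz('scene0',454.2,224.2,.008), 'prongs',onz('scene0',443.6,257.2,.008),onz('scene0',456.9,260,.008))
print('rodtops',onz('side0',323.4,207,.226),onz('side0',223,243,.226),'stub',onz('side0',275.6,225,.226))
f='wrist0'
print('wrist rod', onz(f,532/2.7,120+366/2.7,.226),'stub',onz(f,45/2.7,120+285/2.7,.226), 'washer',onz(f,577/2.7,120+325/2.7,.196))
```

```text
side end [0.34159754 0.40204791 0.008     ] prongs [0.49406919 0.36083817 0.008     ] [0.48247968 0.32759781 0.008     ]
scene end [0.33955372 0.40610248 0.008     ] prongs [0.49096808 0.33125617 0.008     ] [0.50426196 0.3605554  0.008     ]
rodtops [0.619913   0.02344978 0.226     ] [0.39475841 0.05740871 0.226     ] stub [0.50474829 0.03820026 0.226     ]
wrist rod [0.6212444  0.02559845 0.226     ] stub [0.50962932 0.04158615 0.226     ] washer [0.62124482 0.02540683 0.196     ]
```

Call:
move_arm:
  motion:
    - [[0, 0, 4, 0, 0, 0, 9.4], [0, -1, 8, 0, 0, 0, 9.4], [-4, -3, 11, 0, 0, 0, 9.4], [-8, -3, 11, 0, 0, 0, 9.4], [-12, -3, 11, 0, 0, 0, 9.4], [-16.5, -3, 11, 0, 0, 0, 9.4], [-16.5, -3, 11, 0, 0, 0, 9.4], [-16.5, -3, 11, 0, 0, 0, 9.4]]

```text
t: 0.95
ee_pos: [0.5096, -0.0301, 0.3351]
ee_rot: [-3.141, -0.001, -0.0]
contact_force: [-0.1, -0.2, 0.6]
gripper_width: 0.0939
```

Run:
```python
from h import *
snap('wrist','w1'); snap('side','s1')
s=robot.read_state(); print(s['t'],s['ee_pos'],s['ee_rot'])
```

```text
1.05 [ 0.51067694 -0.02991488  0.33450915] [-3.14158060e+00 -2.94752393e-04  7.51818677e-05]
```

View pics/w1.png

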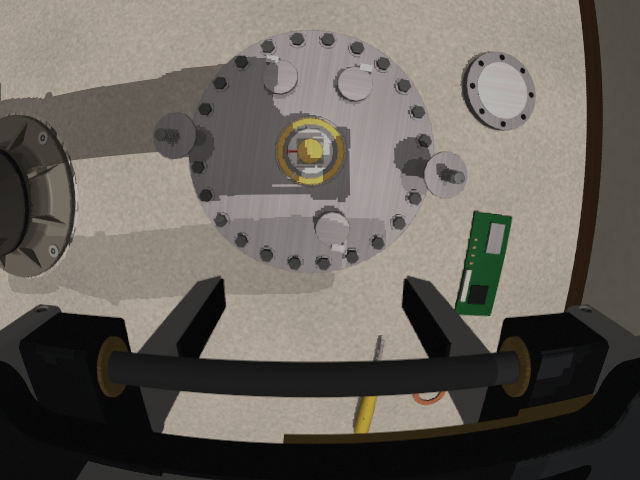

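Top view: adjuster at (311,151), rods at ~(170,136) and (450,175). Enlarging.

Run:
```python
from h import *
crop('w1',266,106,356,196,8,'c5'); crop('w1',145,105,205,165,8,'c6');crop('w1',415,145,475,205,8,'c7')
a=cv2.imread('pics/c6.png');b=cv2.imread('pics/c7.png');cv2.imwrite('pics/c67.png',np.hstack([a,b])[:, :])
```

```text
(no output)
```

View pics/c5.png

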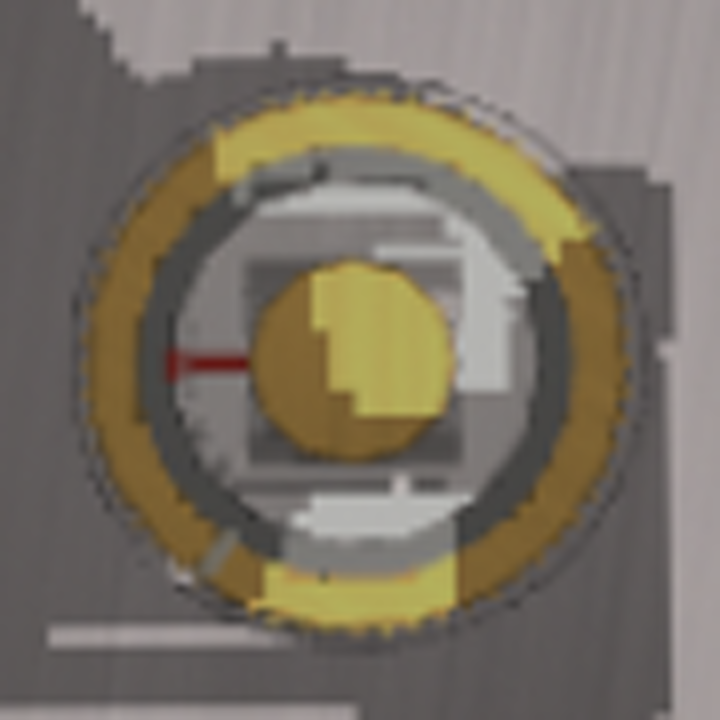

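View pics/c67.png

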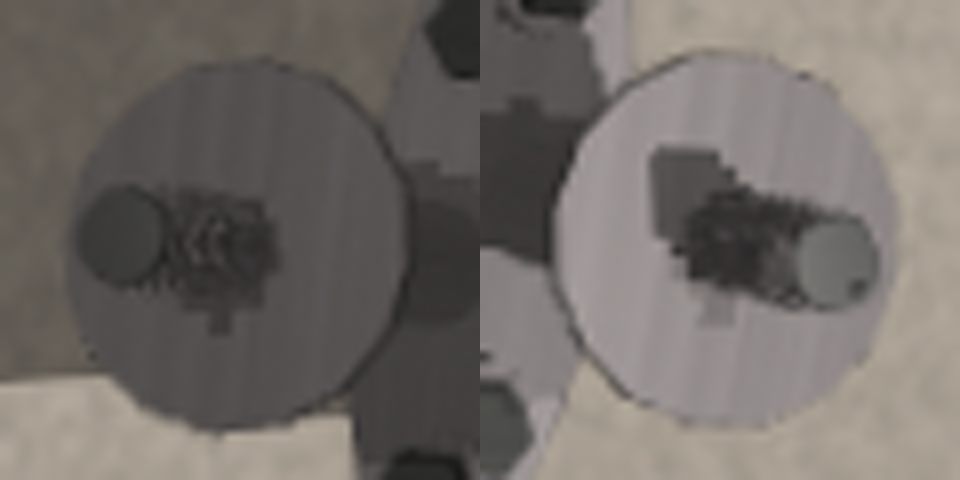

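Run:
```python
from h import *
f='w1'
S=onz(f,309.75,151.25,.226);Rg=onz(f,310.75,151.25,.186);M=onz(f,287.25,151.75,.196)
A=onz(f,459.6,177.5,.226);B=onz(f,160.25,134.6,.226);A2=onz(f,445.6,175,.196);B2=onz(f,175,135.6,.196)
print(S,Rg,M,A,B,A2,B2)
print('mid',(A+B)/2,(A2+B2)/2,np.linalg.norm(A-B),np.linalg.norm(A2-B2))
d=A2-B2;print('rodyaw',np.degrees(np.arctan2(d[1],d[0])))
c=(A2+B2)/2;m=M-c;print('mark ang',np.degrees(np.arctan2(m[1],m[0])),np.linalg.norm(m))
# jaw flats edges candidates
for u,v in [(245,258),(465,258),(240,487),(440,487)]:
    print(onz(f,266+u/8,106+v/8,.214))
```

```text
[0.50684377 0.04134003 0.226     ] [0.50732415 0.04136823 0.186     ] [0.48864293 0.04106498 0.196     ] [0.62063739 0.02506286 0.226     ] [0.393753   0.05806203 0.226     ] [0.6200509  0.02479622 0.196     ] [0.39449445 0.05809046 0.196     ]
mid [0.50719519 0.04156245 0.226     ] [0.50727267 0.04144334 0.196     ] 0.2292716111564241 0.22800047165201331
rodyaw -8.396758547215187
mark ang -178.83650769588334 0.018633584797594045
[0.49693856 0.05122517 0.214     ]
[0.5174695 0.0512104 0.214    ]
[0.49640206 0.02956147 0.214     ]
[0.51519082 0.02954086 0.214     ]
```

Call:
move_arm:
  motion:
    - [[-1, 4.5, 0, 0, 0, 0, 9.4], [-2, 9, 0, 0, 0, 0, 9.4], [-3, 13.5, 0, 0, 0, 0, 9.4], [-4, 18, 0, 0, 0, 0, 9.4], [-5, 22.5, 0, 0, 0, 0, 9.4], [-6, 27, 0, 0, 0, 0, 9.4], [-7, 31.5, -1, 0, 0, 0, 9.4], [-7, 34, -4, 0, 0, 0, 9.4], [-7, 34, -8, 0, 0, 0, 9.4], [-7, 34, -8, 0, 0, 0, 9.4], [-7, 34, -8, 0, 0, 0, 9.4]]

```text
t: 2.15
ee_pos: [0.4405, 0.3099, 0.2545]
ee_rot: [3.141, 0.002, -0.001]
contact_force: [0.3, 0.5, 0.7]
gripper_width: 0.0941
```

Run:
```python
from h import *
snap('wrist','w2')
s=robot.read_state(); print(s['t'],s['ee_pos'],s['ee_rot'],s['joint_pos'])
```

```text
2.2 [0.44097834 0.31002539 0.25570191] [-3.14113963e+00 -3.05069213e-04 -1.06764098e-03] [-0.52343418  0.18776229 -0.23757446  1.86221126  0.04926092  1.09673462
 -0.78053096]
```

View pics/w2.png

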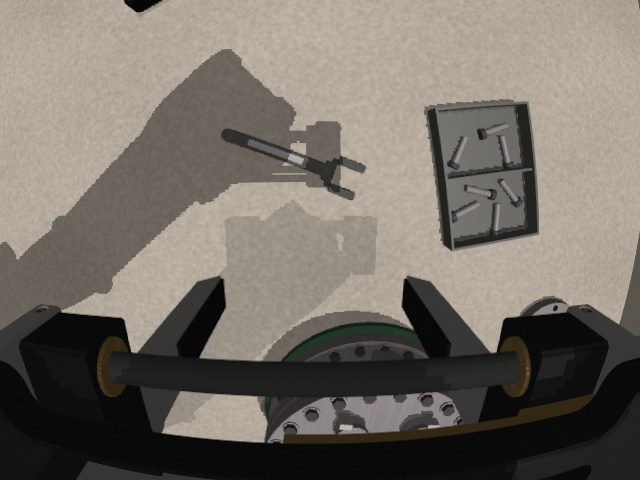

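Run:
```python
from h import *
crop('w2',210,115,380,215,4.6,'c8')
```

```text
(no output)
```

View pics/c8.png

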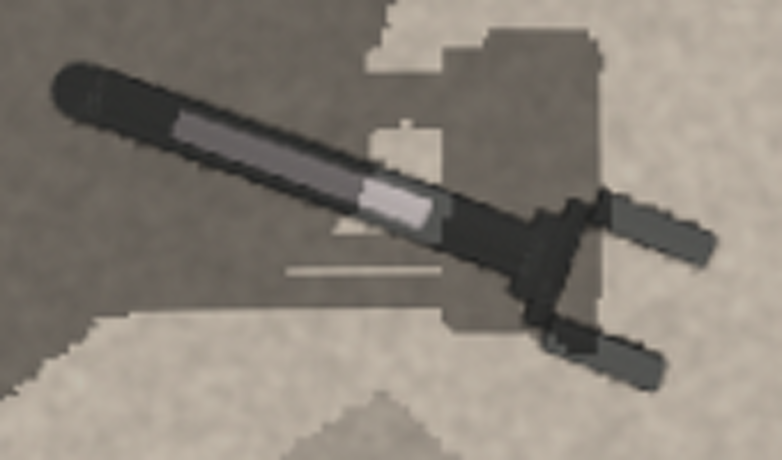

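Run:
```python
from h import *
q=lambda u,v:onz('w2',210+u/4.6,115+v/4.6,.010)
E=q(53,90);P1=q(710,252);P2=q(660,376);P=(P1+P2)/2
print(E,P1,P2,P,np.linalg.norm(P-E),np.linalg.norm(P1-P2))
d=(P-E)[:2];d/=np.linalg.norm(d);yaw=np.degrees(np.arctan2(d[1],d[0]));print(yaw)
d2=(P1-P2);print('perp yaw',np.degrees(np.arctan2(d2[1],d2[0]))-90)
print('grip from end',E[:2]+d*.089,'from prong',P[:2]-d*.073,'jaw',P[:2]-d*.013,E[:2]+d*.149)
```

```text
[0.3391689  0.40170953 0.01      ] [0.49525877 0.36144726 0.01      ] [0.48378984 0.33158025 0.01      ] [0.4895243  0.34651375 0.01      ] 0.16016653832305644 0.031993354945298924
-20.158290075907455
perp yaw -21.006796528110556
grip from end [0.42271713 0.3710388 ] from prong [0.42099598 0.37167064] jaw [0.47732063 0.35099375] [0.47904178 0.35036191]
```

Call:
move_arm:
  motion:
    - [[0, 1, -1, 0, 0, 8, 6], [0, 2, -3, 0, 0, 16, 6], [-0.5, 3, -5, 0, 0, 24, 6], [-1, 4, -7, 0, 0, 32, 6], [-1.4, 5, -9, 0, 0, 40, 6], [-1.8, 6.1, -11, 0, 0, 48, 6], [-1.8, 6.1, -13, 0, 0, 56, 6], [-1.8, 6.1, -15, 0, 0, 64, 6], [-1.8, 6.1, -16, 0, 0, 69.7, 6], [-1.8, 6.1, -16, 0, 0, 69.7, 6], [-1.8, 6.1, -16, 0, 0, 69.7, 6]]

```text
t: 3.3
ee_pos: [0.4233, 0.3713, 0.0961]
ee_rot: [3.141, -0.002, 1.212]
contact_force: [-0.1, 0.8, -0.9]
gripper_width: 0.0602
```

Run:
```python
from h import *
snap('wrist','w3')
s=robot.read_state(); print(s['t'],s['ee_pos'],s['ee_rot'],s['joint_pos'])
```

```text
3.35 [0.42316206 0.3714291  0.09610562] [ 3.14033994e+00 -1.79202548e-03  1.21238166e+00] [-0.48235564  0.42947443 -0.43590508  1.95051857  0.24587273  0.81069268
  0.15860134]
```

View pics/w3.png

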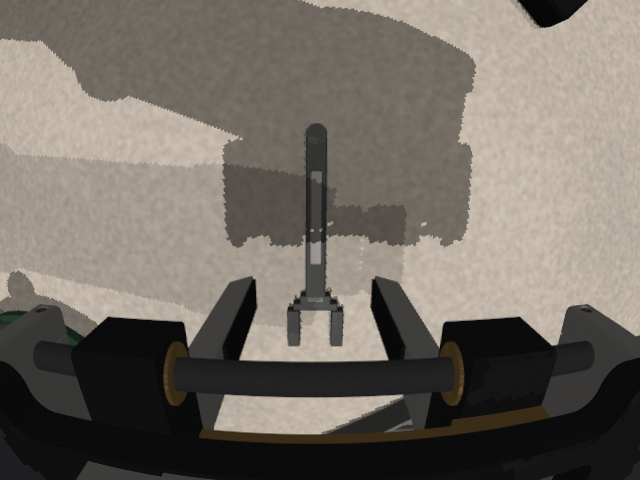

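Call:
move_arm:
  motion:
    - [[-0.1, 0, -3, 0, 0, 0, 6], [-0.1, 0, -6, 0, 0, 0, 6], [-0.1, 0, -7.3, 0, 0, 0, 6], [-0.1, 0, -7.3, 0, 0, 0, 6], [-0.1, 0, -7.3, 0, 0, 0, 6]]

```text
t: 3.85
ee_pos: [0.4215, 0.3715, 0.0226]
ee_rot: [3.141, -0.001, 1.216]
contact_force: [-0.1, -0.2, 0.4]
gripper_width: 0.0601
```

Call:
move_arm:
  motion:
    - [[0, 0, -0.15, 0, 0, 0, 4], [0, 0, -0.15, 0, 0, 0, 2], [0, 0, -0.15, 0, 0, 0, 1], [0, 0, -0.15, 0, 0, 0, 1], [0, 0, -0.15, 0, 0, 0, 1], [0, 0, -0.15, 0, 0, 0, 1]]
  grip_force: 30

```text
t: 4.45
ee_pos: [0.421, 0.3711, 0.0201]
ee_rot: [3.142, -0.0, 1.216]
contact_force: [0.7, 2.0, -0.3]
gripper_width: 0.0157
```

Call:
move_arm:
  motion:
    - [[0, 0, 2, 0, 0, 0, 1], [0, 0, 5, 0, 0, 0, 1], [0, 0, 10, 0, 0, 0, 1], [0, 0, 15, 0, 0, 0, 1], [0, 0, 20, 0, 0, 0, 1], [0, 0, 24, 0, 0, 0, 1], [0, 0, 24, 0, 0, 0, 1]]

```text
t: 5.15
ee_pos: [0.4223, 0.3727, 0.2655]
ee_rot: [3.138, -0.007, 1.216]
contact_force: [0.3, 0.6, -2.0]
gripper_width: 0.0134
```

Run:
```python
from h import *
snap('wrist','w4');snap('side','s4')
s=robot.read_state(); print(s['t'],s['ee_pos'],s['ee_rot'],s['contact_force'])
```

```text
5.25 [0.42109501 0.37094525 0.26037179] [ 3.14070007e+00 -8.72804392e-04  1.21618960e+00] [ 0.49826701  0.02439701 -2.70157723]
```

View pics/w4.png

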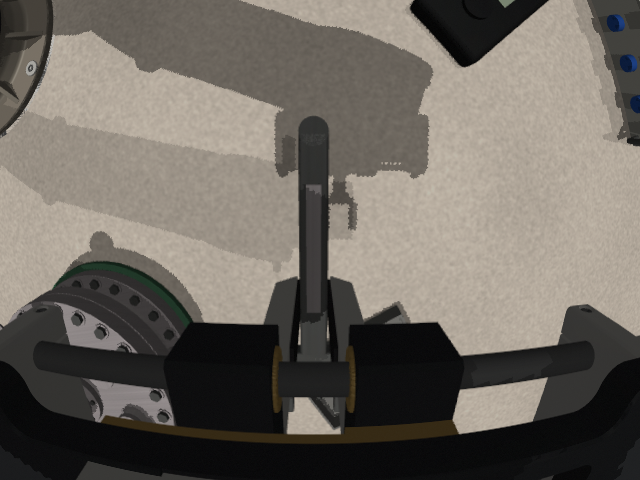

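View pics/s4.png

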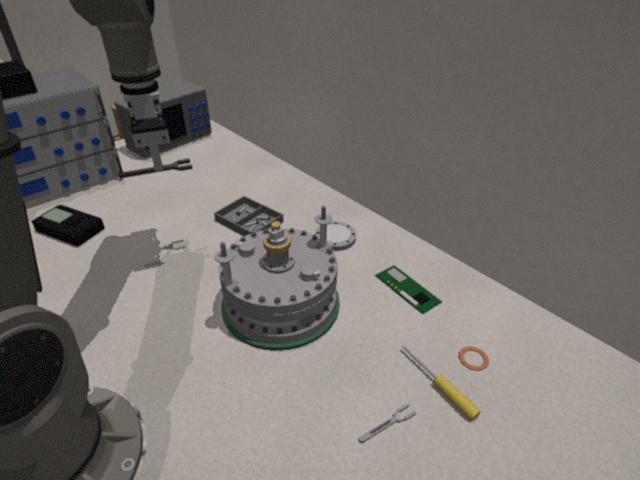

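Call:
move_arm:
  motion:
    - [[1, -4, 0, 0, 0, 3, 1], [2, -8, 0, 0, 0, 6, 1], [2.5, -12, 0, 0, 0, 9, 1], [2.5, -16, 0, 0, 0, 12, 1], [2.5, -20, 0, 0, 0, 15, 1], [2.5, -24, 0, 0, 0, 18, 1], [2.5, -28, 0, 0, 0, 20.6, 1], [2.5, -31, 0, 0, 0, 20.6, 1], [2.5, -33, 0, 0, 0, 20.6, 1], [2.5, -33, 0, 0, 0, 20.6, 1], [2.5, -33, 0, 0, 0, 20.6, 1]]

```text
t: 6.35
ee_pos: [0.4454, 0.0409, 0.2588]
ee_rot: [-3.139, 0.0, 1.575]
contact_force: [-1.0, -0.2, -1.9]
gripper_width: 0.0133
```

Run:
```python
from h import *
snap('wrist','w5');snap('side','s5');snap('scene','sc5')
s=robot.read_state(); print(s['t'],s['ee_pos'],np.degrees(s['ee_rot']),s['contact_force'],s['joint_pos'])
crop('s5',190,170,340,280,5,'c9'); crop('sc5',270,150,400,260,6,'c10')
```

```text
6.5 [0.44573091 0.04187904 0.25939708] [-1.79941377e+02 -1.36788254e-03  9.03778649e+01] [-1.22948424  0.35196719 -1.07453025] [ 0.04790352  0.0295881  -0.28901271  2.03216928  0.0092542   1.08206918
  1.33204853]
```

View pics/w5.png

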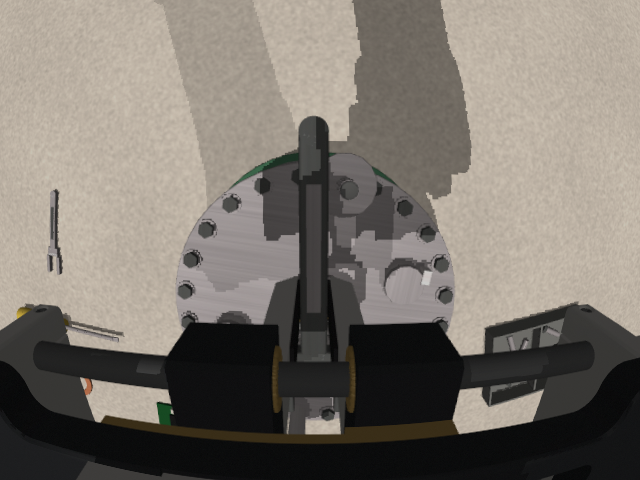

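View pics/c9.png

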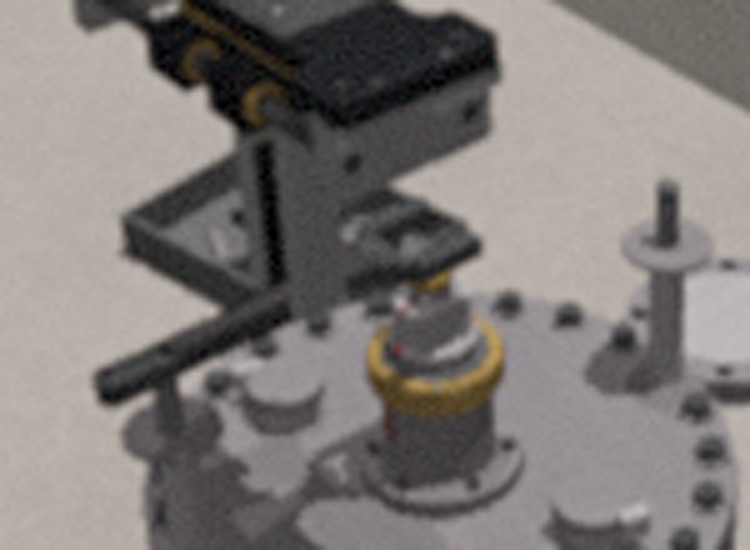

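View pics/c10.png

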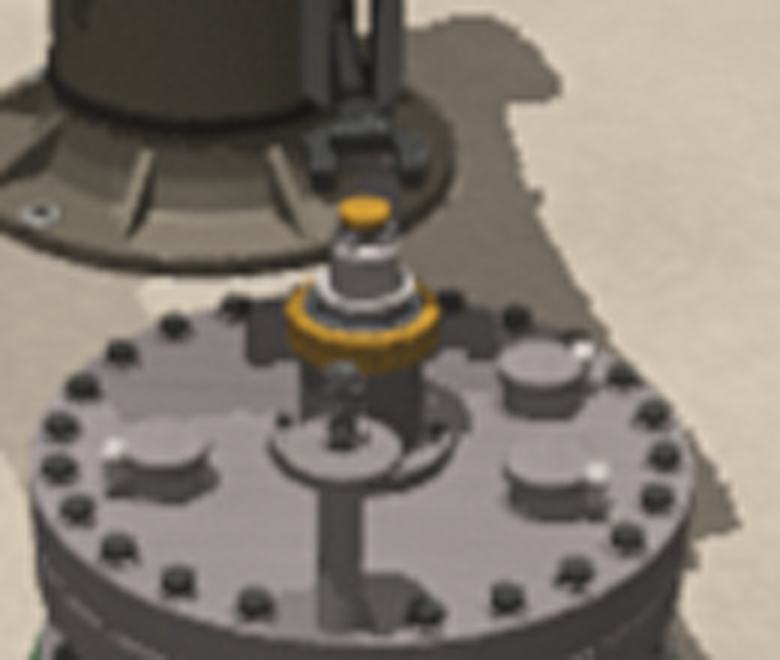

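Run:
```python
from h import *
s=robot.read_state();p=s['ee_pos']
for L in (.059,.0607,.062):
  for nm,dx,dy in [('P+',.013,.0116),('P+o',.013,.0206),('P-',.013,-.0116),('P-o',.013,-.0206)]:
    P=np.array([p[0]+L+dx,p[1]+dy,.2489])
    a=proj('s5',P);b=proj('sc5',P)
    print(L,nm,'side crop',((a-[190,170])*5).round(),'scene crop',((b-[270,150])*6).round())
P=np.array([p[0]-.0885,p[1],.2489]);print('end',(proj('s5',P)-[190,170])*5, proj('w5',P))
P=np.array([.5072,.0414,.226]);print('stub',(proj('s5',P)-[190,170])*5,(proj('sc5',P)-[270,150])*6)
crop('s5',250,205,295,245,16,'c11'); crop('sc5',315,160,350,195,16,'c12')
```

```text
0.059 P+ side crop [428. 199.] scene crop [396. 161.]
0.059 P+o side crop [414. 190.] scene crop [422. 160.]
0.059 P- side crop [463. 224.] scene crop [331. 163.]
0.059 P-o side crop [478. 233.] scene crop [305. 163.]
0.0607 P+ side crop [431. 197.] scene crop [397. 163.]
0.0607 P+o side crop [417. 188.] scene crop [422. 163.]
0.0607 P- side crop [467. 222.] scene crop [331. 165.]
0.0607 P-o side crop [481. 232.] scene crop [306. 165.]
0.062 P+ side crop [433. 196.] scene crop [397. 165.]
0.062 P+o side crop [420. 187.] scene crop [423. 164.]
0.062 P- side crop [469. 221.] scene crop [331. 166.]
0.062 P-o side crop [484. 231.] scene crop [306. 167.]
end [ 90.51910005 377.08225149] [318.12281519 117.00805582]
stub [428.00743185 269.13901538] [358.38934613 206.58781852]
```

View pics/c11.png

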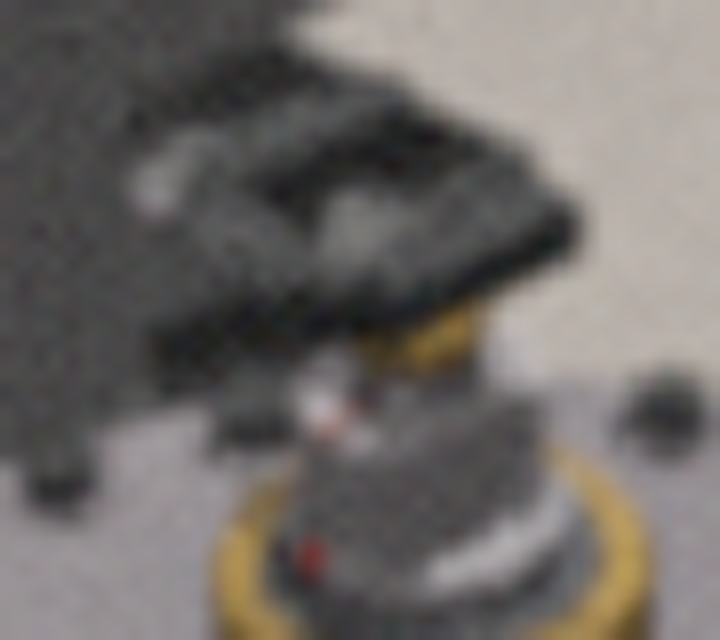

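View pics/c12.png

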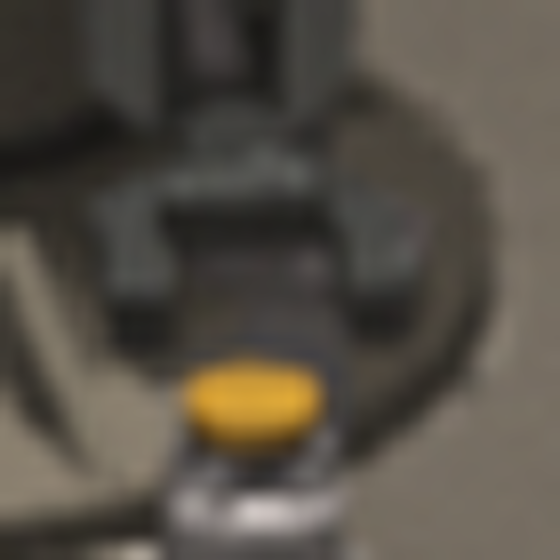

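Run:
```python
from h import *
z=np.load('pics/w5.npz');print(z['p'],z['r'])
print(proj('w5',np.array([.3938,.0579,.226])),proj('w5',np.array([.3945,.0581,.196])))
crop('w5',280,100,400,220,6,'c13')
P=np.array([.5072,.0414,.226]);print(proj('side0',P),proj('sc5',P),proj('s4',P))
for P in ([.3938,.0579,.226],[.6206,.0250,.226]): print(proj('side0',np.array(P)),proj('sc5',np.array(P)))
crop('side0',215,200,335,270,6,'c14')
```

```text
[0.4453565  0.0409256  0.25876503] [-3.13946824e+00  1.92659302e-04  1.57530070e+00]
[347.82965835 191.74890502] [343.59072119 187.61434886]
[275.60148637 223.82780308] [329.73155769 184.43130309] [275.60148637 223.82780308]
[222.42387932 243.08638044] [332.67989148 162.54732   ]
[323.14655188 206.57798702] [326.19827108 211.03449022]
```

View pics/c13.png

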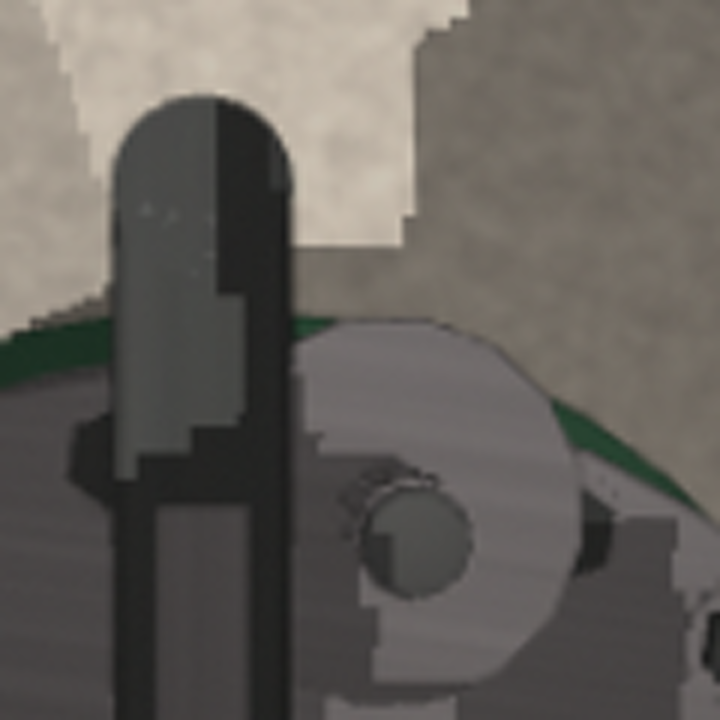

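View pics/c14.png

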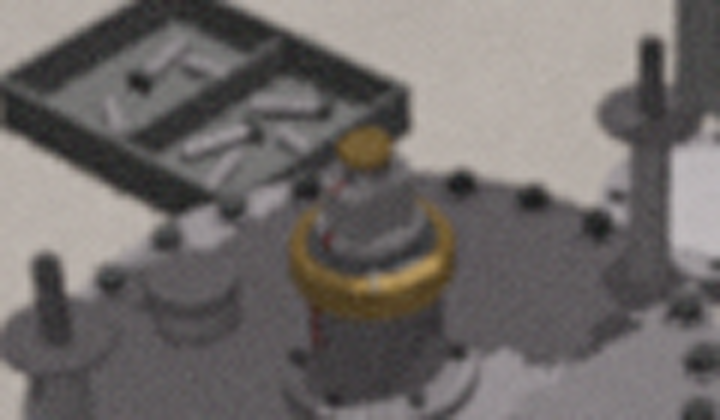

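Call:
move_arm:
  motion:
    - [[-0.05, 0.08, 0, 0, 0, 0, 1], [-0.05, 0.08, -0.8, 0, 0, 0, 1], [-0.05, 0.08, -1.6, 0, 0, 0, 1], [-0.05, 0.08, -2.2, 0, 0, 0, 1], [-0.05, 0.08, -2.2, 0, 0, 0, 1], [-0.05, 0.08, -2.2, 0, 0, 0, 1], [-0.05, 0.08, -2.2, 0, 0, 0, 1]]

```text
t: 7.2
ee_pos: [0.4456, 0.0418, 0.2382]
ee_rot: [3.141, -0.0, 1.576]
contact_force: [-0.8, -0.5, -1.1]
gripper_width: 0.0135
```

Run:
```python
from h import *
snap('side','s6');snap('scene','sc6')
s=robot.read_state(); print(s['t'],s['ee_pos'],np.degrees(s['ee_rot']),s['contact_force'],s['torque'])
crop('s6',245,200,305,250,12,'c15'); crop('sc6',305,155,360,205,12,'c16')
```

```text
7.3 [0.44561924 0.04177832 0.2382146 ] [ 1.79976697e+02 -1.02949791e-03  9.02893637e+01] [ 0.82304349 -0.13815819 -1.90547837] [ 0.14588547 -0.08716949  0.04396092]
```

View pics/c15.png

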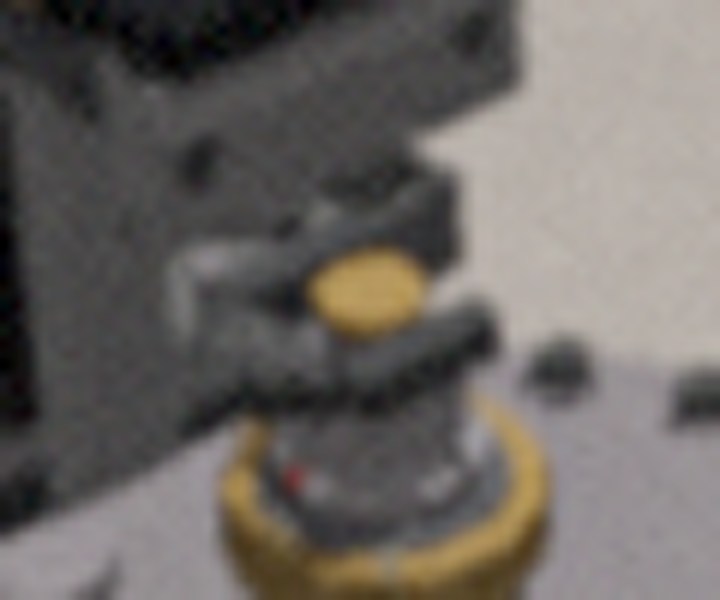

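View pics/c16.png

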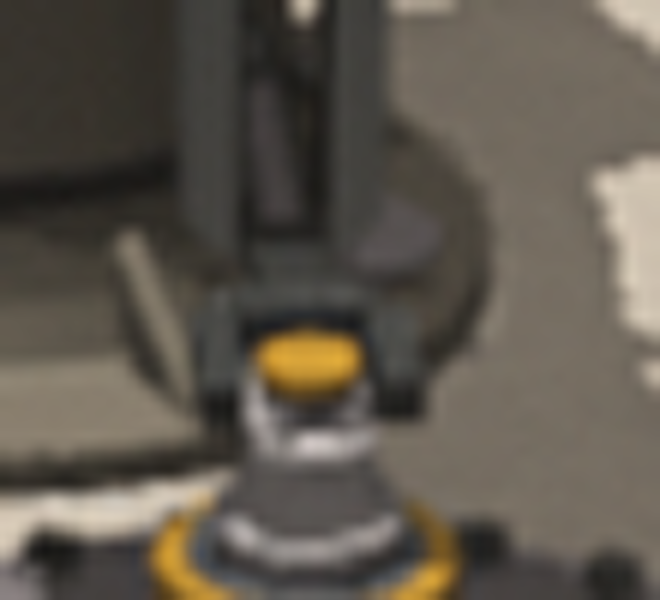

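Call:
move_arm:
  motion:
    - [[0, 0, -0.3, 0, 0, 0, 1], [0, 0, -0.6, 0, 0, 0, 1], [0, 0, -0.9, 0, 0, 0, 1], [0, 0, -0.9, 0, 0, 0, 1]]

```text
t: 7.7
ee_pos: [0.4452, 0.0418, 0.2285]
ee_rot: [-3.141, 0.0, 1.576]
contact_force: [-0.3, 0.3, -1.2]
gripper_width: 0.0136
```

Run:
```python
from h import *
s=robot.read_state(); print(s['t'],s['ee_pos'],np.degrees(s['ee_rot']),s['contact_force'],s['torque'])
```

```text
7.7 [0.44522902 0.04175434 0.22847086] [-1.79959108e+02  5.59985194e-03  9.02999133e+01] [-0.2805278   0.29675699 -1.2091623 ] [ 0.0947477  -0.07504847  0.04270668]
```

Call:
move_arm:
  motion:
    - [[0, 0, -0.3, 0, 0, 0, 1], [0, 0, -0.6, 0, 0, 0, 1], [0, 0, -0.9, 0, 0, 0, 1], [0, 0, -1.05, 0, 0, 0, 1], [0, 0, -1.15, 0, 0, 0, 1], [0, 0, -1.15, 0, 0, 0, 1]]

```text
t: 8.3
ee_pos: [0.4454, 0.0418, 0.2173]
ee_rot: [-3.141, 0.0, 1.576]
contact_force: [0.8, 0.4, -1.7]
gripper_width: 0.0133
```

Run:
```python
from h import *
s=robot.read_state(); print(s['t'],s['ee_pos'],np.degrees(s['ee_rot']),s['contact_force'],s['torque'])
snap('side','s7');snap('scene','sc7')
crop('s7',195,195,345,305,5,'c17'); crop('sc7',305,155,360,205,12,'c18')
```

```text
8.3 [0.44541341 0.04178779 0.21733982] [-1.79987943e+02  3.18234574e-03  9.02981729e+01] [ 0.78320115  0.43951272 -1.70252594] [ 0.14288676 -0.02771563 -0.00840111]
```

View pics/c17.png

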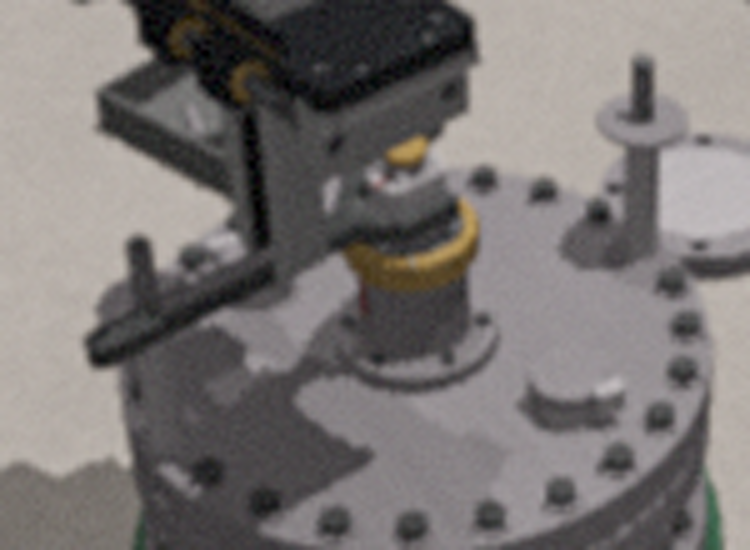

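View pics/c18.png

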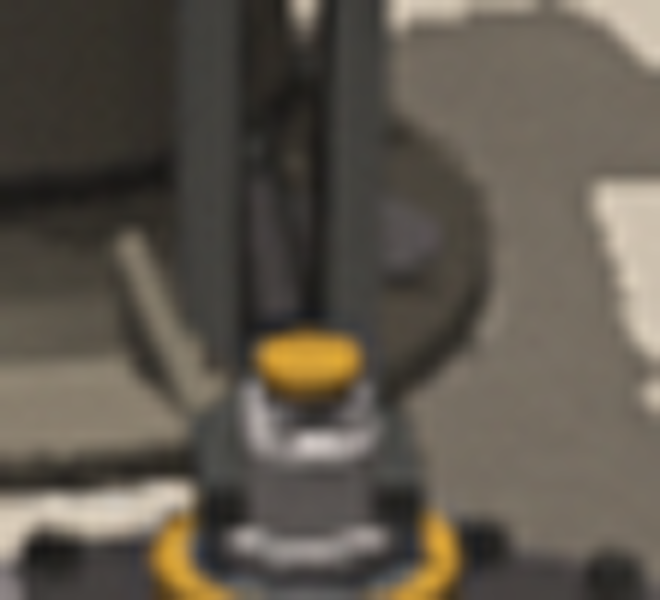

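Call:
move_arm:
  motion:
    - [[0, 0, -0.05, 0, 0, 0, 1], [0, 0, -0.05, 0, 0, 0, 2.5], [0, 0, -0.05, 0, 0, 0, 4], [0, 0, -0.05, 0, 0, 0, 4], [0, 0, -0.05, 0, 0, 0, 4], [0, 0, -0.05, 0, 0, 0, 4]]

```text
t: 9.0
ee_pos: [0.4454, 0.0418, 0.217]
ee_rot: [-3.142, 0.0, 1.576]
contact_force: [0.4, -0.7, 0.5]
gripper_width: 0.0399
```

Call:
move_arm:
  motion:
    - [[0, 0, 2, 0, 0, 0, 4], [0, 0, 5, 0, 0, 0, 6], [0, 0, 8, 0, 0, 0, 9], [0, 0, 11, 0, 0, 0, 9], [0, 0, 11, 0, 0, 0, 9]]

```text
t: 9.5
ee_pos: [0.4469, 0.0421, 0.3305]
ee_rot: [3.136, -0.001, 1.576]
contact_force: [0.8, 1.0, -0.5]
gripper_width: 0.0687
```

Run:
```python
from h import *
s=robot.read_state(); print(s['t'],s['ee_pos'],np.degrees(s['ee_rot']),s['contact_force'],s['torque'])
snap('side','s8');snap('scene','sc8');snap('wrist','w8')
crop('s8',195,195,345,305,5,'c19'); crop('sc8',265,145,385,235,6,'c20')
```

```text
9.5 [0.44690051 0.04211841 0.33052521] [ 1.79695902e+02 -3.27114155e-02  9.02910491e+01] [ 0.84687807  0.99738026 -0.45986415] [ 0.09051028 -0.0926088  -0.02111025]
```

View pics/c19.png

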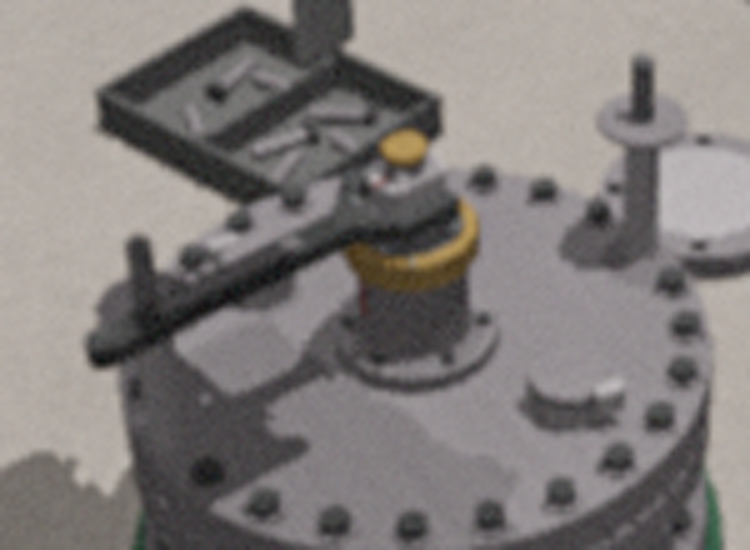

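View pics/w8.png

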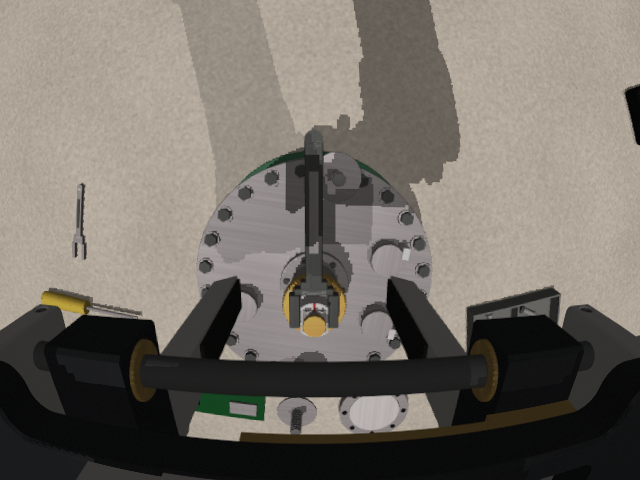

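Run:
```python
from h import *
crop('w8',270,230,360,350,6,'c21')
z=np.load('pics/w8.npz');print(z['p'],z['r'])
for P in ([.507,.042,.226],[.507,.042,.187],[.447,.0418,.206],[.507,.062,.206]): print(P,(proj('w8',np.array(P))-[270,230])*6)
```

```text
[0.44558564 0.04178977 0.32713587] [3.14063767e+00 2.08188815e-05 1.57587867e+00]
[0.507, 0.042, 0.226] [264.47837135 583.49193291]
[0.507, 0.042, 0.187] [263.98933198 462.58959064]
[0.447, 0.0418, 0.206] [265.65785568  99.86312198]
[0.507, 0.062, 0.206] [408.16033638 518.21001329]
```

View pics/c21.png

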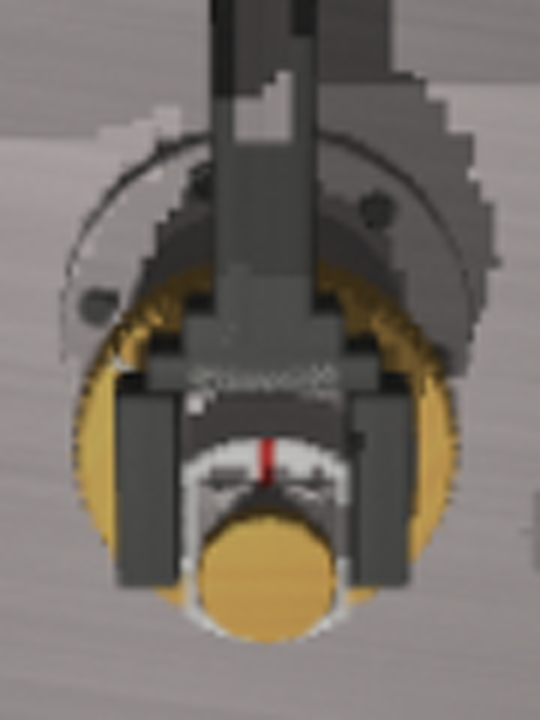

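Call:
move_arm:
  motion:
    - [[2, 0, 0, 0, 0, 7, 9.4], [4, 0.03, 0, 0, 0, 14, 9.4], [6.1, 0.03, 0, 0, 0, 21.7, 9.4], [6.1, 0.03, -3, 0, 0, 21.7, 9.4], [6.1, 0.03, -7, 0, 0, 21.7, 9.4], [6.1, 0.03, -10, 0, 0, 21.7, 9.4], [6.1, 0.03, -13, 0, 0, 21.7, 9.4], [6.1, 0.03, -14.9, 0, 0, 21.7, 9.4], [6.1, 0.03, -14.9, 0, 0, 21.7, 9.4], [6.1, 0.03, -14.9, 0, 0, 21.7, 9.4]]

```text
t: 10.65
ee_pos: [0.5061, 0.0421, 0.1777]
ee_rot: [-3.14, -0.001, 1.955]
contact_force: [0.5, 0.3, 0.3]
gripper_width: 0.0939
```

Run:
```python
from h import *
s=robot.read_state(); print(s['t'],s['ee_pos'],np.degrees(s['ee_rot']),s['contact_force'],s['torque'],s['joint_pos'])
snap('wrist','w9');snap('side','s9');crop('s9',195,165,345,285,5,'c22')
```

```text
10.65 [0.50612073 0.04214201 0.17768525] [-1.79921147e+02 -2.89568577e-02  1.12009497e+02] [0.47787212 0.28956571 0.30567886] [ 0.11343873 -0.07870399  0.05053235] [ 0.03686625  0.22188257 -0.28029767  2.00860911  0.07608503  0.92232793
  1.67193629]
```

View pics/w9.png

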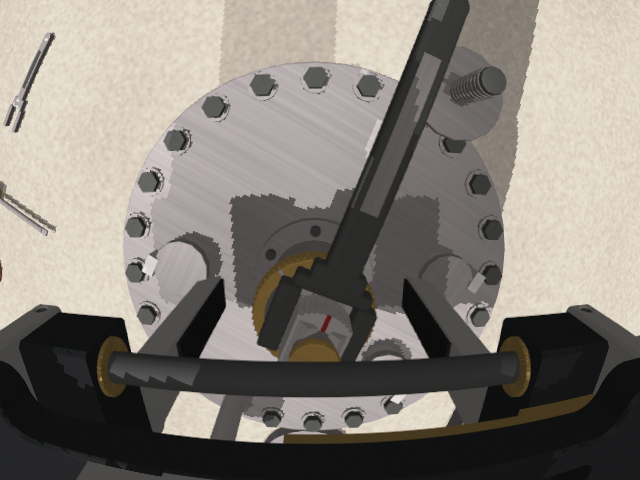

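View pics/c22.png

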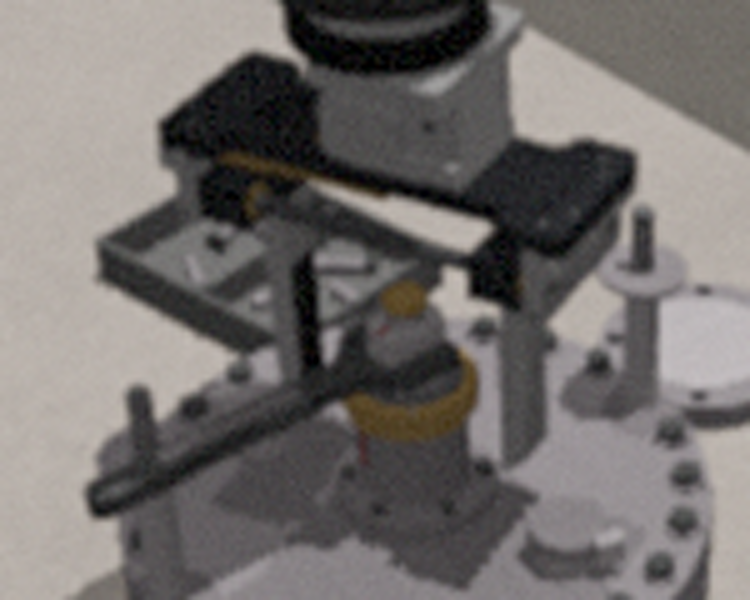

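Call:
move_arm:
  motion:
    - [[0.04, 0, 0, 0, 0, 0, 7.5], [0.04, 0, 0, 0, 0, 0, 6.2], [0.04, 0, 0, 0, 0, 0, 5.5], [0.04, 0, 0, 0, 0, 0, 5], [0.04, 0, 0, 0, 0, 0, 5]]
  grip_force: 25

```text
t: 11.25
ee_pos: [0.5069, 0.0421, 0.1781]
ee_rot: [3.141, 0.0, 1.955]
contact_force: [0.1, -0.3, -0.1]
gripper_width: 0.0576
```

Run:
```python
from h import *
s=robot.read_state(); print(s['t'],s['ee_pos'],np.degrees(s['ee_rot']),s['contact_force'],s['torque'])
snap('side','s10');snap('wrist','w10')
s=robot.read_state(); print(s['t'],s['ee_pos'],np.degrees(s['ee_rot']),s['contact_force'],s['torque'],s['gripper_width'])
```

```text
11.25 [0.50689047 0.04206744 0.17805859] [1.79993948e+02 4.98145734e-03 1.11993077e+02] [ 0.14232857 -0.28298327 -0.10125747] [ 0.12870035 -0.04800988 -0.01395154]
11.35 [0.50674421 0.04239344 0.1780233 ] [-1.79995712e+02 -1.57418722e-02  1.12011262e+02] [-1.91985213  2.07410247  1.84438298] [0.6444563  0.32997351 0.03640563] 0.05583978497867954
```

View pics/w10.png

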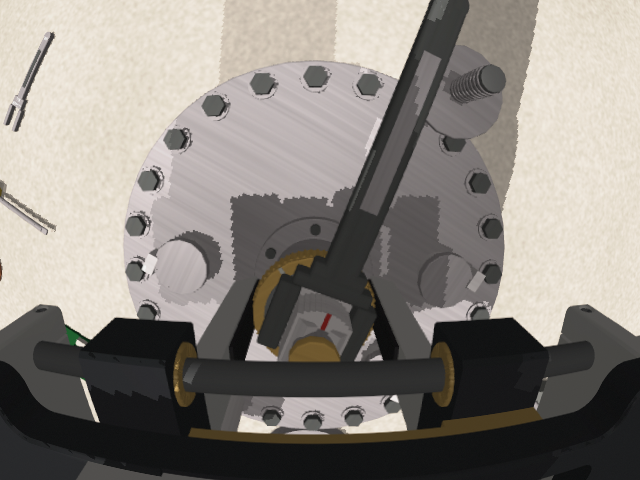

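Call:
move_arm:
  motion:
    - [[0, 0, 0, 0, 0, 0, 5], [0, 0, 0, 0, 0, -2, 5], [0, 0, 0, 0, 0, -4, 5], [0, 0, 0, 0, 0, -6, 5], [0, 0, 0, 0, 0, -8, 5], [0, 0, 0, 0, 0, -8, 5]]

```text
t: 11.95
ee_pos: [0.5068, 0.0424, 0.178]
ee_rot: [-3.141, -0.0, 1.815]
contact_force: [-2.0, 3.3, 2.5]
gripper_width: 0.0556
```

Run:
```python
from h import *
s=robot.read_state(); print(s['t'],s['ee_pos'],np.degrees(s['ee_rot']),s['contact_force'],s['torque'],s['gripper_width'])
snap('wrist','w11')
s=robot.read_state(); print(s['t'],s['ee_pos'],np.degrees(s['ee_rot']),s['contact_force'],s['torque'],s['gripper_width'])
```

```text
11.95 [0.50678077 0.04240046 0.17801687] [-1.79994462e+02 -8.11544247e-03  1.03985672e+02] [-1.97825104  3.29600241  2.4601381 ] [0.84931384 0.4173004  0.0479976 ] 0.05560894770640852
12.0 [0.50676951 0.04239492 0.17801423] [-1.79995180e+02 -1.02442572e-02  1.04055780e+02] [-1.97952601  4.96244018  3.09063245] [ 0.92706657  0.51157965 -0.00449824] 0.05541696912754847
```

View pics/w11.png

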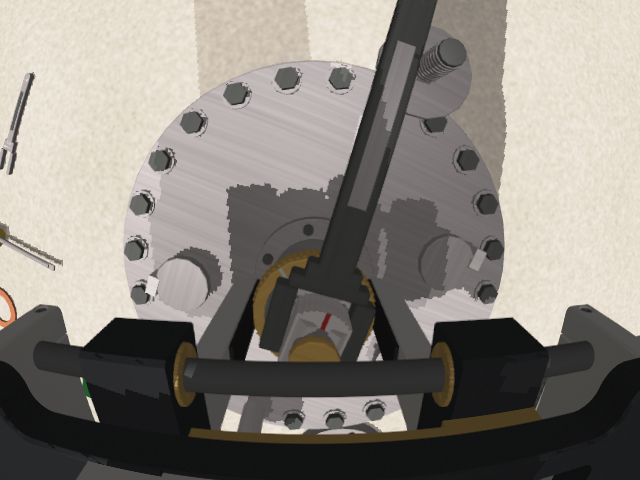

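Run:
```python
from h import *
crop('w11',230,10,480,380,2.1,'a');a=cv2.imread('pics/a.png')
crop('w10',230,10,480,380,2.1,'b');b=cv2.imread('pics/b.png')
i=np.hstack([b,a]); print(i.shape); cv2.imwrite('pics/c23.png',cv2.resize(i,None,fx=.75,fy=.75))
s=robot.read_state(); print(s['t'],np.degrees(s['ee_rot']),s['contact_force'],s['torque'],s['gripper_width'],s['tau'])
```

```text
(777, 1050, 3)
12.0 [-1.79995180e+02 -1.02442572e-02  1.04055780e+02] [-1.97952601  4.96244018  3.09063245] [ 0.92706657  0.51157965 -0.00449824] 0.05541696912754847 [  1.81672722 -64.42509413   0.70291825 -40.21036863   1.15318213
  -0.39116769  -0.51773127]
```

View pics/c23.png

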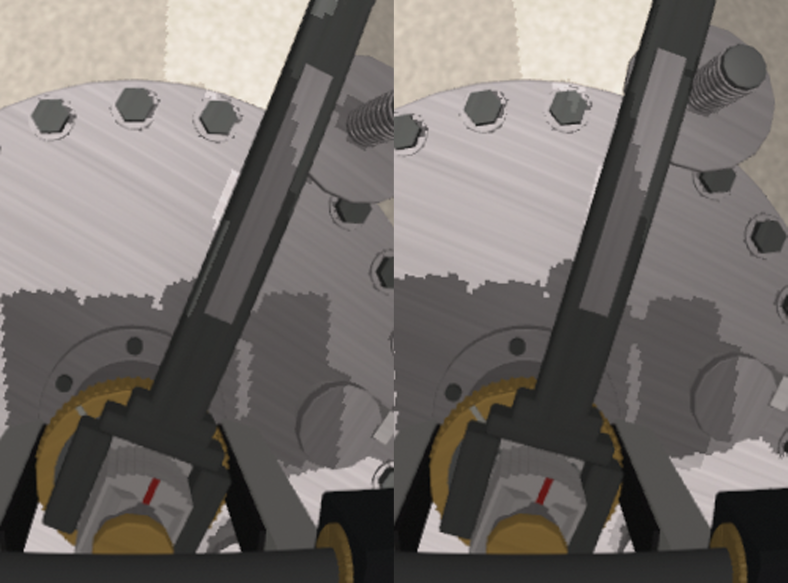

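Call:
move_arm:
  motion:
    - [[0, 0.03, 0, 0, 0, -2, 5], [0, 0.03, 0, 0, 0, -4, 5], [0, 0.03, 0, 0, 0, -6, 5], [0, 0.03, 0, 0, 0, -6, 5]]

```text
t: 12.4
ee_pos: [0.5068, 0.0425, 0.178]
ee_rot: [-3.141, 0.0, 1.711]
contact_force: [-2.3, 2.8, 2.3]
gripper_width: 0.0554
```

```bash
cat >> h.py <<'E'
def st():
    s=robot.read_state(); print('%.2f'%s['t'],s['ee_pos'].round(5),np.degrees(s['ee_rot']).round(2),'F',s['contact_force'].round(2),'M',s['torque'].round(3),'w %.5f'%s['gripper_width'],'tau7 %.3f'%s['tau'][6])
E
python3 -c "
from h import *
st()"
```

```text
12.40 [0.50678 0.04247 0.17797] [-179.99    0.     98.03] F [-2.35  2.79  2.26] M [0.684 0.454 0.031] w 0.05540 tau7 -1.088
```

Run:
```python
from h import *
st();snap('wrist','w12');st()
crop('w12',230,10,480,380,2.1,'a');a=cv2.imread('pics/a.png')
b=cv2.imread('pics/c23.png')[:,394:]
i=np.hstack([b,cv2.resize(a,None,fx=.75,fy=.75)]); cv2.imwrite('pics/c24.png',i)
```

```text
12.40 [0.50678 0.04247 0.17797] [-179.99    0.     98.03] F [-2.35  2.79  2.26] M [0.684 0.454 0.031] w 0.05540 tau7 -1.088
12.45 [0.50676 0.04247 0.17796] [-179.99   -0.     98.09] F [-2.48  2.44  1.85] M [ 0.763  0.537 -0.027] w 0.05533 tau7 -0.502
```

View pics/c24.png

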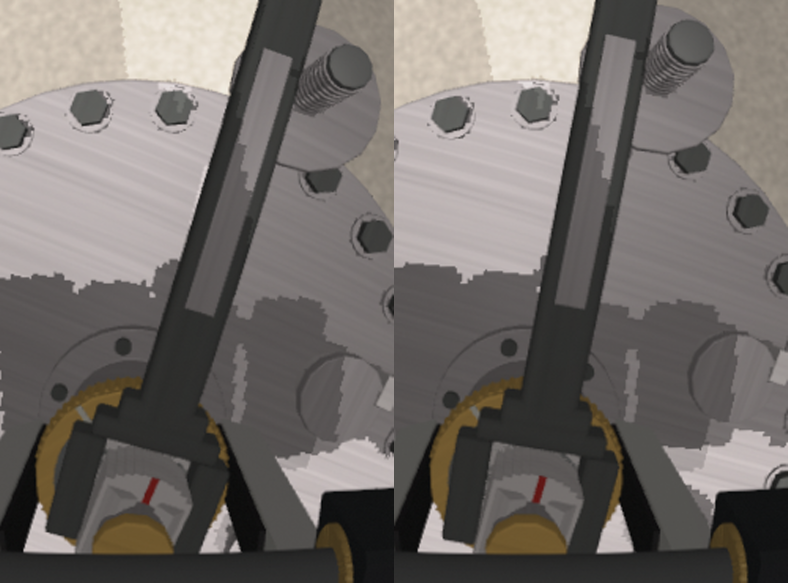

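Call:
move_arm:
  motion:
    - [[0, 0, 0, 0, 0, -2, 5], [0, 0, 0, 0, 0, -4, 5], [0, 0, 0, 0, 0, -6, 5], [0, 0, 0, 0, 0, -8, 5], [0, 0, 0, 0, 0, -10, 5], [0, 0, 0, 0, 0, -12, 5], [0, 0, 0, 0, 0, -12, 5], [0, 0, 0, 0, 0, -12, 5]]

```text
t: 13.25
ee_pos: [0.5068, 0.0425, 0.1779]
ee_rot: [-3.141, -0.0, 1.503]
contact_force: [-2.4, 3.2, 0.5]
gripper_width: 0.0555
```

Run:
```python
from h import *
st();snap('wrist','w13');st()
crop('w13',230,10,480,380,2.1,'a');a=cv2.imread('pics/a.png')
b=cv2.imread('pics/c24.png')[:,394:]
i=np.hstack([b,cv2.resize(a,None,fx=.75,fy=.75)]); cv2.imwrite('pics/c25.png',i)
```

```text
13.25 [0.50678 0.04255 0.17788] [-179.99   -0.     86.12] F [-2.41  3.24  0.47] M [1.022 0.476 0.016] w 0.05554 tau7 -0.155
13.30 [0.50678 0.04251 0.17791] [-179.99   -0.     86.09] F [-2.04  4.75 -0.34] M [1.014 0.482 0.029] w 0.05577 tau7 -0.042
```

View pics/c25.png

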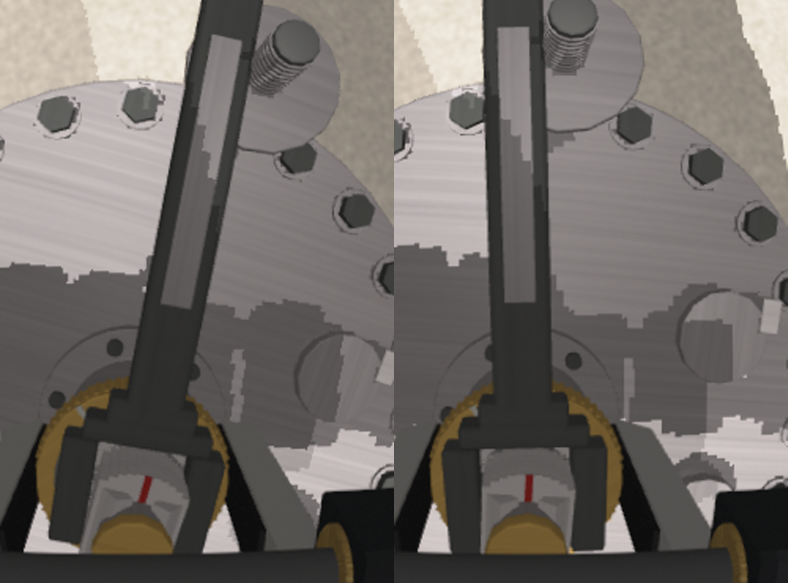

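Call:
move_arm:
  motion:
    - [[0, 0, 0, 0, 0, -2, 5], [0, 0, 0, 0, 0, -4, 5], [0, 0, 0, 0, 0, -6, 5], [0, 0, 0, 0, 0, -6, 5]]

```text
t: 13.7
ee_pos: [0.5068, 0.0426, 0.1779]
ee_rot: [-3.141, -0.0, 1.397]
contact_force: [-2.4, 4.5, -0.7]
gripper_width: 0.0552
```

Run:
```python
from h import *
st()
```

```text
13.70 [0.50679 0.04255 0.17787] [-179.99   -0.     80.03] F [-2.44  4.53 -0.7 ] M [1.123 0.427 0.085] w 0.05520 tau7 -1.090
```

Call:
move_arm:
  motion:
    - [[0, 0, 0, 0, 0, -2, 5], [0, 0, 0, 0, 0, -4, 5], [0, 0, 0, 0, 0, -6, 5], [0, 0, 0, 0, 0, -6, 5]]

```text
t: 14.1
ee_pos: [0.5068, 0.0426, 0.1778]
ee_rot: [-3.141, -0.0, 1.292]
contact_force: [-2.1, 4.2, -1.4]
gripper_width: 0.0554
```

Run:
```python
from h import *
st();snap('wrist','w14');st()
crop('w14',230,10,480,380,2.1,'a');a=cv2.imread('pics/a.png')
b=cv2.imread('pics/c25.png')[:,394:]
i=np.hstack([b,cv2.resize(a,None,fx=.75,fy=.75)]); cv2.imwrite('pics/c26.png',i)
```

```text
14.10 [0.50678 0.04258 0.17782] [-179.99   -0.     74.05] F [-2.09  4.24 -1.4 ] M [1.14 0.33 0.07] w 0.05538 tau7 -1.010
14.15 [0.50679 0.04256 0.17783] [-179.98   -0.     74.1 ] F [-2.54  4.77 -1.34] M [1.206e+00 3.260e-01 1.000e-03] w 0.05471 tau7 -0.368
```

View pics/c26.png

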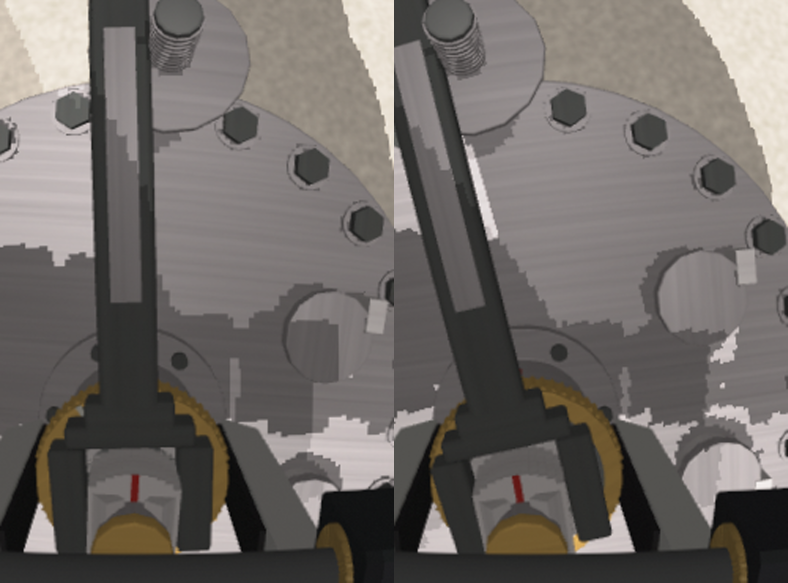

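Call:
move_arm:
  motion:
    - [[0, 0, 0, 0, 0, -2, 5], [0, 0, 0, 0, 0, -4, 5], [0, 0, 0, 0, 0, -6, 5], [0, 0, 0, 0, 0, -7, 5], [0, 0, 0, 0, 0, -7, 5]]

```text
t: 14.65
ee_pos: [0.5068, 0.0426, 0.1778]
ee_rot: [-3.141, -0.0, 1.171]
contact_force: [-1.7, 5.0, -2.8]
gripper_width: 0.0557
```

Run:
```python
from h import *
st();snap('wrist','w15');st();snap('side','s15');st()
crop('s15',195,165,345,285,5,'c27')
```

```text
14.65 [0.50678 0.0426  0.17781] [-179.99   -0.     67.09] F [-1.72  5.02 -2.77] M [1.181 0.248 0.15 ] w 0.05573 tau7 -0.642
14.70 [0.5068  0.04261 0.17779] [-179.98   -0.     67.11] F [-1.26  4.8  -3.13] M [1.217 0.226 0.14 ] w 0.05530 tau7 -0.292
14.75 [0.50677 0.0426  0.17779] [-179.98   -0.     67.12] F [-1.08  5.68 -2.14] M [1.246 0.243 0.11 ] w 0.05549 tau7 -0.146
```

View pics/w15.png

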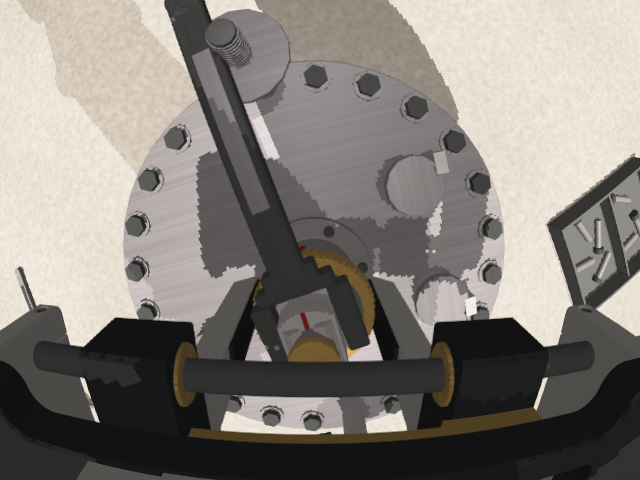

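View pics/c27.png

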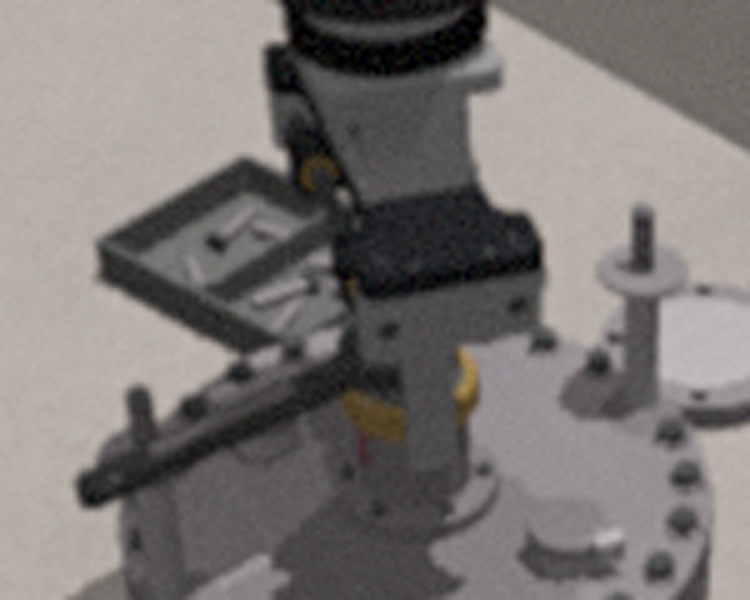

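Call:
move_arm:
  motion:
    - [[0, 0, 0, 0, 0, 0, 6.5], [0, 0, 0, 0, 0, 0, 7.8], [0, 0, 0, 0, 0, 0, 7.8], [0, 0, -0.03, 0, 0, 8, 7.8], [0, 0.03, -0.03, 0, 0, 16, 7.8], [0, 0.03, -0.03, 0, 0, 24, 7.8], [0, 0.03, -0.03, 0, 0, 32, 7.8], [0, 0.03, -0.03, 0, 0, 40, 7.8], [0, 0.03, -0.03, 0, 0, 45, 7.8], [0, 0.03, -0.03, 0, 0, 45, 7.8], [0, 0.03, -0.03, 0, 0, 45, 7.8]]

```text
t: 15.85
ee_pos: [0.507, 0.0424, 0.1777]
ee_rot: [3.142, 0.0, 1.952]
contact_force: [-0.3, 0.6, -0.6]
gripper_width: 0.0779
```

Run:
```python
from h import *
st();snap('wrist','w16');st()
```

```text
15.85 [0.50696 0.04242 0.17772] [1.7999e+02 1.0000e-02 1.1182e+02] F [-0.32  0.63 -0.56] M [ 0.126 -0.123  0.02 ] w 0.07795 tau7 0.515
15.90 [0.50691 0.04252 0.17768] [1.8000e+02 1.0000e-02 1.1183e+02] F [0.33 0.33 0.39] M [ 0.115 -0.035  0.046] w 0.07780 tau7 0.128
```

View pics/w16.png

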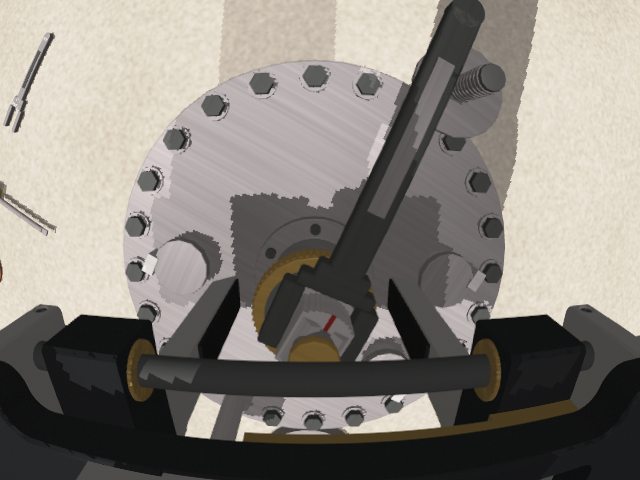

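Call:
move_arm:
  motion:
    - [[0, 0, 0, 0, 0, 0, 6.2], [0, 0, 0, 0, 0, 0, 5.5], [0, 0, 0, 0, 0, 0, 5], [0, 0, 0, 0, 0, 0, 5], [0, 0, 0, 0, 0, 0, 5], [0, 0, 0, 0, 0, -1.5, 5], [0, 0, 0, 0, 0, -3, 5], [0, 0, -0.01, 0, 0, -4.5, 5], [0, 0, -0.01, 0, 0, -6, 5], [0, 0, -0.01, 0, 0, -6, 5]]

```text
t: 16.9
ee_pos: [0.5069, 0.0426, 0.1776]
ee_rot: [3.142, 0.0, 1.848]
contact_force: [1.3, -2.5, 0.6]
gripper_width: 0.0554
```

Run:
```python
from h import *
st();snap('wrist','w17');st()
```

```text
16.90 [0.50692 0.04259 0.17761] [1.800e+02 1.000e-02 1.059e+02] F [ 1.28 -2.53  0.59] M [-0.482 -0.183  0.055] w 0.05543 tau7 -0.855
16.95 [0.5069  0.0426  0.17761] [1.8000e+02 1.0000e-02 1.0597e+02] F [ 0.52 -2.66  1.62] M [-0.467 -0.289  0.03 ] w 0.05521 tau7 -0.425
```

View pics/w17.png

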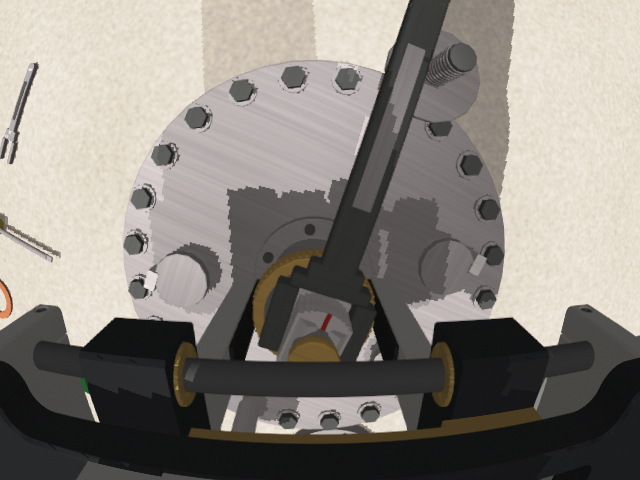

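Ring grips and turns, handle against rod_b. Continuing in small steps.

Call:
move_arm:
  motion:
    - [[0, 0, 0, 0, 0, -1.5, 5], [0, -0.01, 0, 0, 0, -3, 5], [0, -0.01, 0, 0, 0, -4.5, 5], [0, -0.01, 0, 0, 0, -6, 5], [0, -0.01, 0, 0, 0, -6, 5]]

```text
t: 17.45
ee_pos: [0.5069, 0.0426, 0.1775]
ee_rot: [-3.142, 0.0, 1.744]
contact_force: [1.6, -1.3, 0.6]
gripper_width: 0.0553
```

Run:
```python
from h import *
st()
```

```text
17.45 [0.50688 0.04261 0.17754] [-180.      0.     99.91] F [ 1.63 -1.27  0.61] M [-0.422 -0.405  0.044] w 0.05533 tau7 -0.853
```

Call:
move_arm:
  motion:
    - [[0, 0, 0, 0, 0, -1.5, 5], [0, 0, 0, 0, 0, -3, 5], [0, 0, -0.01, 0, 0, -4.5, 5], [0, 0, -0.01, 0, 0, -6, 5], [0, 0, -0.01, 0, 0, -6, 5]]

```text
t: 17.95
ee_pos: [0.5069, 0.0426, 0.1775]
ee_rot: [3.142, 0.0, 1.639]
contact_force: [2.1, -2.9, 1.3]
gripper_width: 0.0555
```

Run:
```python
from h import *
st();snap('wrist','w18');st()
```

```text
17.95 [0.50688 0.0426  0.1775 ] [1.800e+02 1.000e-02 9.392e+01] F [ 2.06 -2.91  1.31] M [-0.444 -0.364  0.293] w 0.05552 tau7 -1.096
18.00 [0.50689 0.04262 0.17753] [180.     0.    93.99] F [ 1.68 -2.79  1.21] M [-0.41  -0.388  0.28 ] w 0.05545 tau7 -0.659
```

View pics/w18.png

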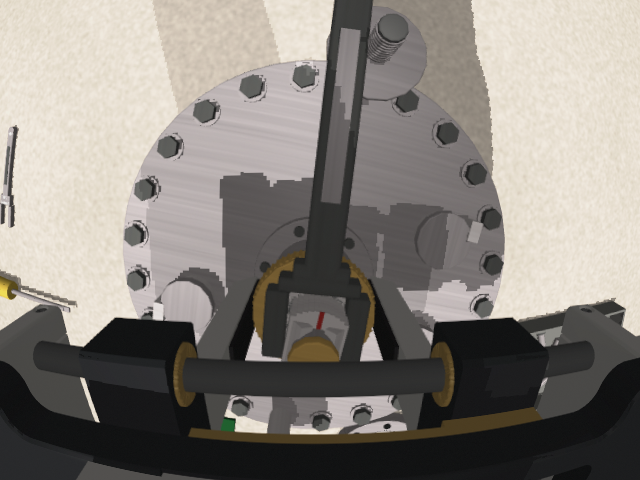

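Call:
move_arm:
  motion:
    - [[0, 0, 0, 0, 0, -1, 5], [0, 0, 0, 0, 0, -2, 5], [0, 0, 0, 0, 0, -2, 5]]

```text
t: 18.3
ee_pos: [0.5069, 0.0426, 0.1775]
ee_rot: [3.141, 0.0, 1.605]
contact_force: [1.5, -3.2, 2.8]
gripper_width: 0.0554
```

Run:
```python
from h import *
st()
```

```text
18.30 [0.50693 0.04263 0.17753] [1.7999e+02 1.0000e-02 9.1960e+01] F [ 1.55 -3.18  2.81] M [-0.421 -0.379  0.702] w 0.05538 tau7 -1.193
```

Call:
move_arm:
  motion:
    - [[0, 0, 0, 0, 0, -0.6, 5], [0, 0, 0, 0, 0, -0.6, 5], [0, 0, 0, 0, 0, -0.6, 5]]

```text
t: 18.6
ee_pos: [0.5069, 0.0426, 0.1775]
ee_rot: [3.142, 0.0, 1.595]
contact_force: [1.6, -1.7, 2.3]
gripper_width: 0.0555
```

Run:
```python
from h import *
st();snap('wrist','w19');st();snap('side','s19');st()
```

```text
18.60 [0.50689 0.04261 0.17748] [180.     0.    91.41] F [ 1.57 -1.72  2.3 ] M [-0.378 -0.412  0.805] w 0.05548 tau7 -0.858
18.65 [0.50691 0.0426  0.17749] [180.     0.    91.41] F [ 1.86 -3.29  2.6 ] M [-0.438 -0.406  0.791] w 0.05561 tau7 -0.822
18.70 [0.50689 0.0426  0.1775 ] [180.     0.    91.41] F [ 1.57 -2.96  2.97] M [-0.371 -0.362  0.788] w 0.05536 tau7 -0.812
```

View pics/w19.png

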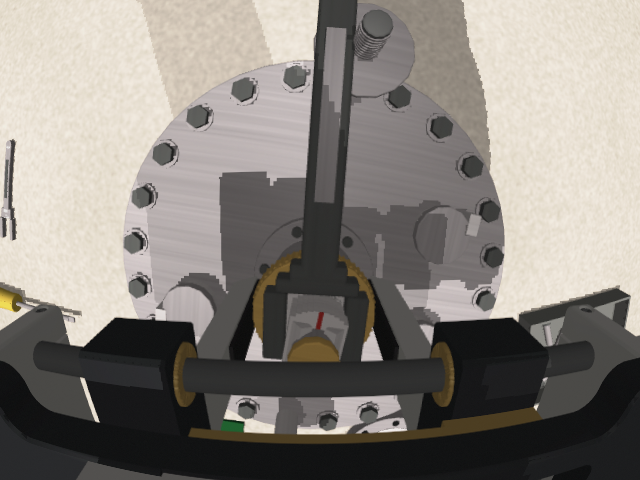

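Call:
move_arm:
  motion:
    - [[0, 0, 0, 0, 0, -0.6, 6.5], [0, 0, 0, 0, 0, 0, 8], [0, 0, 0, 0, 0, 0, 9.2], [0, 0, 0, 0, 0, 0, 9.2], [0, 0, 4, 0, 0, 0, 9.2], [0, 0, 8, 0, 0, 0, 9.2], [-2, 0, 12, 0, 0, 0, 9.2], [-6, 0, 15, 0, 0, 0, 9.2], [-6, 0, 15, 0, 0, 0, 9.2], [-6, 0, 15, 0, 0, 0, 9.2]]

```text
t: 19.7
ee_pos: [0.4467, 0.0426, 0.3283]
ee_rot: [3.139, 0.0, 1.595]
contact_force: [-1.3, -0.6, -1.2]
gripper_width: 0.0921
```

Run:
```python
from h import *
st();snap('wrist','w20');st();snap('side','s20');snap('scene','sc20')
crop('w20',270,110,380,350,3,'a');a=cv2.imread('pics/a.png');crop('s20',195,195,345,305,3,'b');b=cv2.imread('pics/b.png')
h=np.zeros((720,800,3),np.uint8);h[:,:330]=a;h[:330,340:790]=b;h=h[:600] if False else h;cv2.imwrite('pics/c28.png',cv2.resize(h,None,fx=.83,fy=.83))
```

```text
19.70 [0.44674 0.04257 0.32832] [1.7987e+02 1.0000e-02 9.1390e+01] F [-1.27 -0.58 -1.23] M [ 0.093 -0.087 -0.044] w 0.09211 tau7 0.027
19.75 [0.44691 0.04251 0.32735] [1.7998e+02 1.0000e-02 9.1390e+01] F [ 0.45  1.03 -0.94] M [ 0.048 -0.058 -0.012] w 0.09200 tau7 0.007
```

View pics/c28.png

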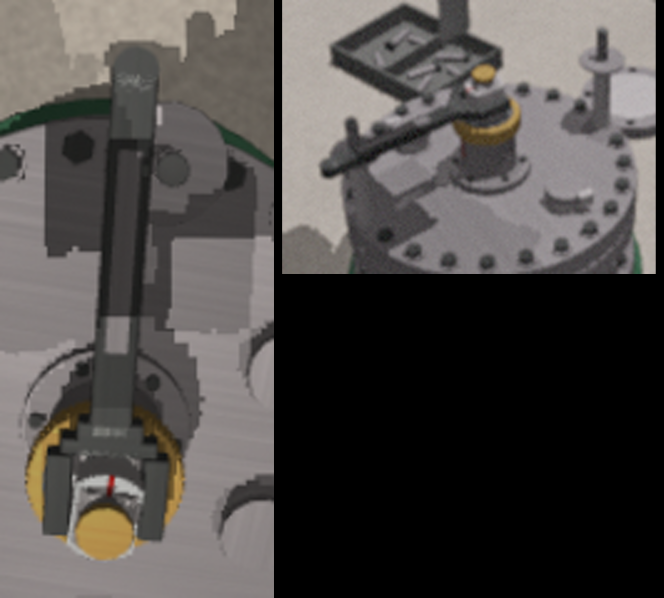

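Run:
```python
from h import *
crop('w20',280,120,350,300,3.3,'c29')
q=lambda u,v:onz('w20',270+u/2.49,110+v/2.49,.206)
A=q(129,150);B=q(112.5,400);T=q(135,47)
d=B-A;print(A,B,T,np.degrees(np.arctan2(d[1],d[0])),np.linalg.norm(T[:2]-np.array([.5069,.0424])))
e=B-T;print(np.degrees(np.arctan2(e[1],e[0])))
```

```text
[0.38884357 0.04676919 0.206     ] [0.46844017 0.04384932 0.206     ] [0.35736945 0.04772213 0.206     ] -2.1008630481119077 0.14962523127225427
-1.9969801310874775
```

View pics/c29.png

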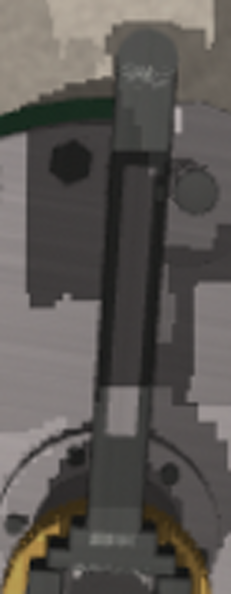

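Call:
move_arm:
  motion:
    - [[0, 0.2, -2, 0, 0, -3.5, 5], [0, 0.2, -6, 0, 0, -3.5, 4], [0, 0.2, -9, 0, 0, -3.5, 4], [0, 0.2, -11.1, 0, 0, -3.5, 4], [0, 0.2, -11.1, 0, 0, -3.5, 4], [0, 0.2, -11.1, 0, 0, -3.5, 4], [0, 0.2, -11.1, 0, 0, -3.5, 4]]

```text
t: 20.55
ee_pos: [0.4476, 0.0447, 0.2173]
ee_rot: [3.141, -0.0, 1.534]
contact_force: [-0.4, 0.6, 0.1]
gripper_width: 0.0411
```

Run:
```python
from h import *
st();snap('wrist','w21')
```

```text
20.55 [0.44757 0.04472 0.21731] [ 1.7995e+02 -2.0000e-02  8.7890e+01] F [-0.37  0.62  0.06] M [ 0.063 -0.061  0.013] w 0.04112 tau7 0.000
```

View pics/w21.png

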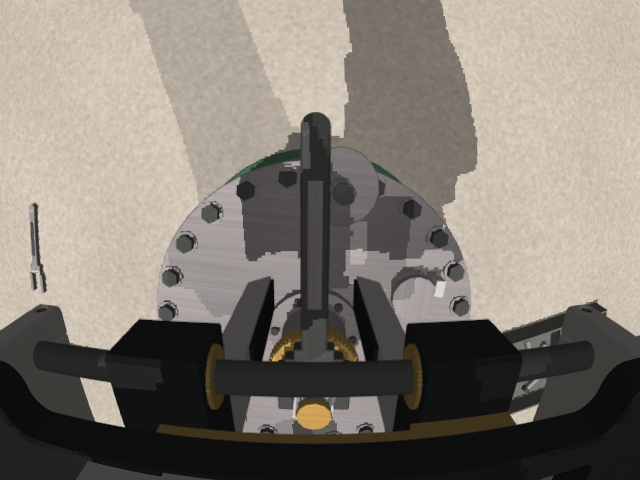

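Call:
move_arm:
  motion:
    - [[0, 0.05, -0.05, 0, 0, -0.3, 2.8], [0, 0.05, -0.05, 0, 0, -0.3, 2], [0, 0.05, -0.05, 0, 0, -0.3, 1], [0, 0.05, -0.05, 0, 0, -0.3, 1], [0, 0.05, -0.05, 0, 0, -0.3, 1], [0, 0.05, -0.05, 0, 0, -0.3, 1]]
  grip_force: 30

```text
t: 21.2
ee_pos: [0.447, 0.0451, 0.2162]
ee_rot: [3.141, -0.0, 1.529]
contact_force: [-1.4, -0.4, 4.9]
gripper_width: 0.014
```

Run:
```python
from h import *
st()
```

```text
21.20 [0.44695 0.0451  0.21617] [179.99  -0.    87.59] F [-1.45 -0.38  4.86] M [ 0.092  0.219 -0.024] w 0.01395 tau7 0.002
```

Call:
move_arm:
  motion:
    - [[0, 0, 0.3, 0, 0, 0, 1], [0, 0, 0.7, 0, 0, 0, 1], [0, 0, 1.2, 0, 0, 0, 1], [0, 0, 1.7, 0, 0, 0, 1], [0, 0, 2.4, 0, 0, 0, 1], [0, 0, 3.4, 0, 0, 0, 1], [0, 0, 4.6, 0, 0, 0, 1], [0, 0, 6, 0, 0, 0, 1], [0, 0, 6, 0, 0, 0, 1]]

```text
t: 22.1
ee_pos: [0.4477, 0.0452, 0.2783]
ee_rot: [3.139, -0.0, 1.529]
contact_force: [0.3, 0.9, -1.7]
gripper_width: 0.0137
```

Run:
```python
from h import *
st();snap('side','s22');snap('scene','sc22')
crop('s22',170,120,340,270,4,'c30'); crop('sc22',265,145,385,235,6,'c31')
```

```text
22.10 [0.44768 0.04517 0.27827] [ 1.7983e+02 -2.0000e-02  8.7590e+01] F [ 0.28  0.86 -1.69] M [ 0.128 -0.043  0.019] w 0.01365 tau7 0.122
```

View pics/c30.png

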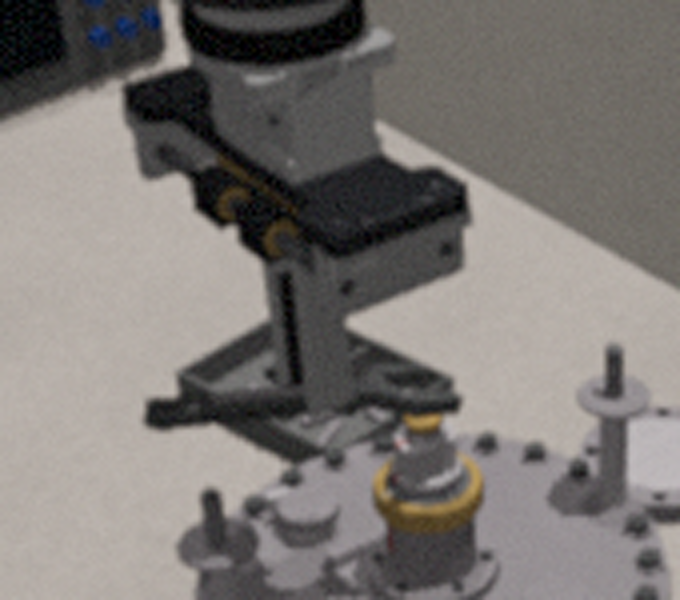

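Call:
move_arm:
  motion:
    - [[0, 0, 1.5, 0, 0, 0, 1], [0, 3, 2.5, 0, 0, 0, 1], [0, 7, 2.5, 0, 0, 0, 1], [0, 11, 2.5, 0, 0, -3, 1], [0, 15, 2.5, 0, 0, -7, 1], [-0.5, 19, 2.5, 0, 0, -11, 1], [-1, 23, 2.5, 0, 0, -14, 1], [-1.5, 27, 1, 0, 0, -17.5, 1], [-2.5, 30, -2, 0, 0, -17.5, 1], [-2.5, 32.6, -6, 0, 0, -17.5, 1], [-2.5, 32.6, -10, 0, 0, -17.5, 1], [-2.5, 32.6, -12, 0, 0, -17.5, 1]]

```text
t: 23.4
ee_pos: [0.42, 0.3705, 0.1519]
ee_rot: [-3.139, 0.004, 1.225]
contact_force: [1.0, -0.3, -1.7]
gripper_width: 0.0135
```

Run:
```python
from h import *
st();snap('side','s23');snap('wrist','w23');st()
crop('s23',90,120,250,290,3.5,'c32')
```

```text
23.40 [0.41999 0.3705  0.15189] [-179.84    0.23   70.2 ] F [ 1.03 -0.33 -1.74] M [-0.    -0.082 -0.01 ] w 0.01350 tau7 0.008
23.50 [0.42022 0.36968 0.15253] [-179.81    0.3    70.13] F [ 0.03 -0.   -1.15] M [-0.001 -0.08  -0.046] w 0.01348 tau7 -0.491
```

View pics/c32.png

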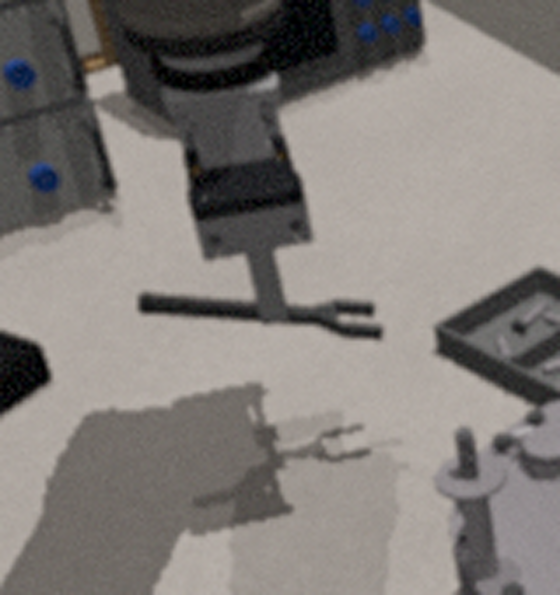

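View pics/w23.png

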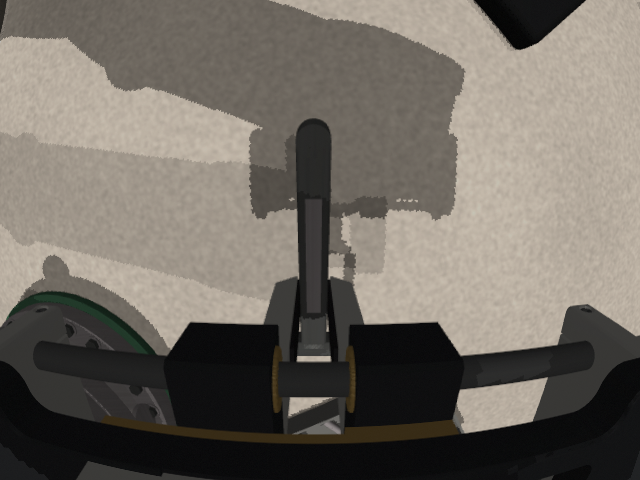

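Call:
move_arm:
  motion:
    - [[0, 0, -4, 0, 0, 0, 1], [0, 0, -8, 0, 0, 0, 1], [0, 0, -10, 0, 0, 0, 1], [0, 0, -10, 0, 0, 0, 1], [0, 0, -10, 0, 0, 0, 1]]

```text
t: 24.0
ee_pos: [0.4224, 0.3716, 0.0573]
ee_rot: [3.141, -0.001, 1.223]
contact_force: [0.4, -0.2, -1.0]
gripper_width: 0.0133
```

Call:
move_arm:
  motion:
    - [[0, 0, -0.6, 0, 0, 0, 1], [0, 0, -1.2, 0, 0, 0, 1], [0, 0, -1.8, 0, 0, 0, 1], [0, 0, -2.4, 0, 0, 0, 1], [0, 0, -3.0, 0, 0, 0, 1], [0, 0, -3.0, 0, 0, 0, 1]]
  grip_force: 6

```text
t: 24.6
ee_pos: [0.4215, 0.3707, 0.025]
ee_rot: [-3.141, 0.001, 1.224]
contact_force: [0.1, 0.1, -0.7]
gripper_width: 0.0142
```

Run:
```python
from h import *
st();snap('side','s24');snap('wrist','w24');st()
crop('s24',120,170,250,290,5,'c33')
```

```text
24.60 [0.4215  0.37074 0.02504] [-1.7996e+02  7.0000e-02  7.0100e+01] F [ 0.05  0.09 -0.69] M [ 0.066 -0.012  0.004] w 0.01419 tau7 -0.173
24.70 [0.42176 0.371   0.02575] [-1.7999e+02  3.0000e-02  7.0100e+01] F [-0.5   0.13 -1.41] M [ 0.039 -0.111 -0.009] w 0.01385 tau7 -0.033
```

View pics/c33.png

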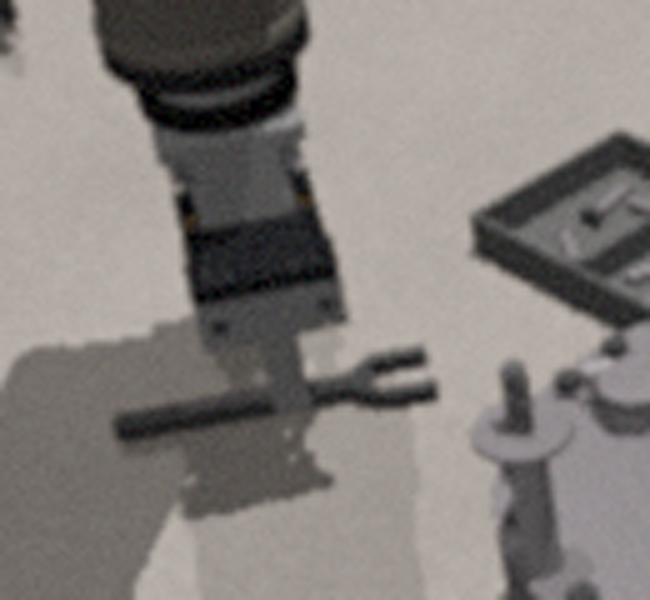

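Nearly flat now. Lower 4 mm more, then open and retreat.

Call:
move_arm:
  motion:
    - [[0, 0, -0.2, 0, 0, 0, 1], [0, 0, -0.45, 0, 0, 0, 1], [0, 0, -0.45, 0, 0, 0, 1.4], [0, 0, -0.45, 0, 0, 0, 2], [0, 0, -0.45, 0, 0, 0, 4], [0, 0, -0.45, 0, 0, 0, 4], [0, 0, -0.45, 0, 0, 0, 4]]

```text
t: 25.4
ee_pos: [0.4219, 0.3711, 0.0215]
ee_rot: [3.142, -0.0, 1.223]
contact_force: [-0.2, -0.6, -0.2]
gripper_width: 0.039
```

Call:
move_arm:
  motion:
    - [[0, 0, 3, 0, 0, 0, 4], [0, 0, 7, 0, 0, 0, 5], [0, 0, 11, 0, 0, 0, 6], [0, 0, 15, 0, 0, 0, 6], [0, 0, 19, 0, 0, 0, 6], [0, 0, 22, 0, 0, 0, 6], [0, 0, 22, 0, 0, 0, 6]]

```text
t: 26.1
ee_pos: [0.4231, 0.3724, 0.2457]
ee_rot: [3.138, -0.005, 1.223]
contact_force: [0.3, 0.4, 1.0]
gripper_width: 0.0602
```

Run:
```python
from h import *
st();snap('side','s25');snap('wrist','w25');st()
crop('s25',120,170,340,310,3.6,'c34')
```

```text
26.10 [0.42305 0.37244 0.24575] [179.81  -0.3   70.09] F [0.33 0.44 0.97] M [ 0.065 -0.048  0.003] w 0.06020 tau7 0.468
26.20 [0.42204 0.37103 0.2418 ] [ 1.7995e+02 -5.0000e-02  7.0080e+01] F [ 0.23 -0.98 -0.18] M [ 0.036 -0.098 -0.035] w 0.05985 tau7 0.082
```

View pics/c34.png

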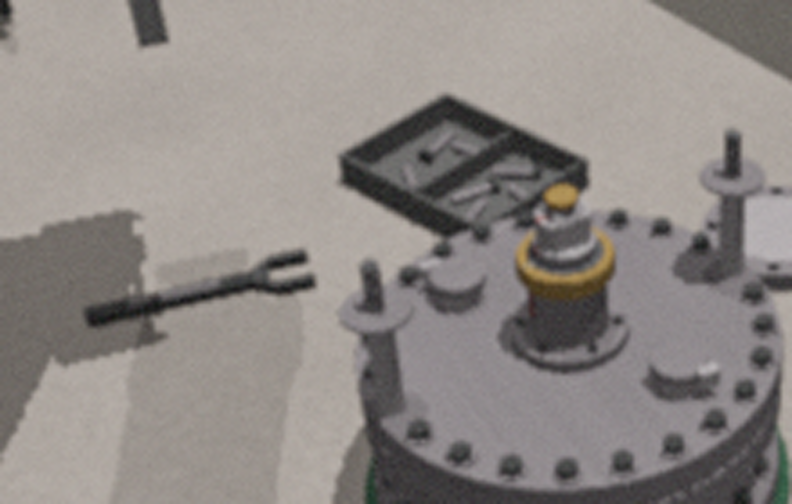

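View pics/w25.png

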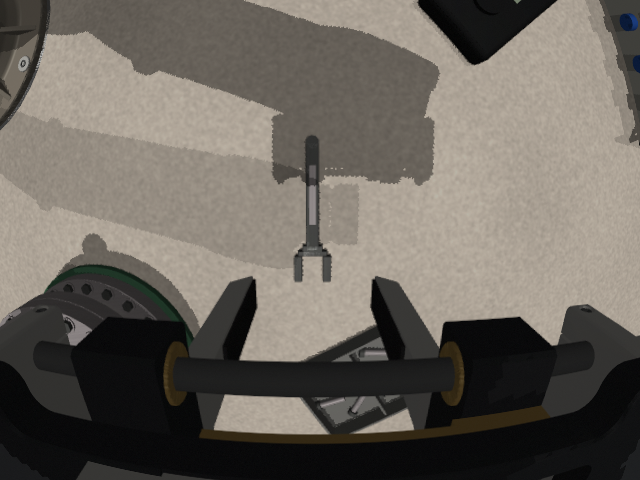

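Run:
```python
from h import *
crop('s25',245,200,305,250,6,'a');crop('side0',245,200,305,250,6,'b')
cv2.imwrite('pics/c35.png',np.hstack([cv2.imread('pics/b.png'),cv2.imread('pics/a.png')]))
```

```text
(no output)
```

View pics/c35.png

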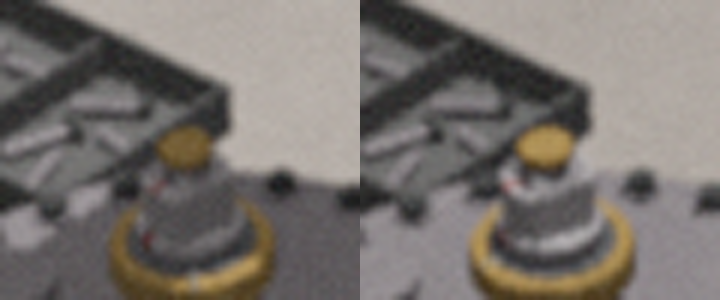

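```bash
python3 -c "
from h import *
st();print(robot.sign_off())"
```

```text
26.20 [0.42204 0.37103 0.2418 ] [ 1.7995e+02 -5.0000e-02  7.0080e+01] F [ 0.23 -0.98 -0.18] M [ 0.036 -0.098 -0.035] w 0.05985 tau7 0.082
the job is handed in; nothing more can be done
None
```

The job is done and handed in at 26.2 s; the sign-off gives no verdict.

**What I did:** I seated the large spanner on the flats with its handle on rod_b's washer, and let it go. I then turned the brass ring clockwise in two grips until the wrist moment read about 0.79 N m. The last joint's torque read about 0.81 N m, which agrees. Finally I lifted the spanner off and laid it back on the bench near where it started.

**Last checks:**
- **Spanner:** it lies flat on the bench and the gripper is clear of everything.
- **Barrel mark:** it moved by less than one pixel in the side camera, about 1 mm against the 5 mm limit.
- **Other items:** I saw no sign that anything else moved, but I didn't measure their positions.

**What disagreed or was not measured:**
- While the ring was only dragging on its thread, the wrist moment mostly read 0.03 to 0.15 N m, below the stated 0.22 N m.
- I did not measure the ring's final height or the force on the rod. I judged the ring home from the steep rise in moment.
- The spanner tipped jaw-down by roughly 15 degrees in the grip as I lifted it off. It touched nothing on the way, and the bench levelled it as I set it down.

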